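# Turn the ring tray end for end and seat it in the optical ring checker

## Robot

A 7-joint arm with a two-finger parallel gripper is mounted at the origin on a cart in front of the work surface, level with it; the furniture and walls round the work are solid. World frame = base frame: x ahead of the robot, y to its left, z up, the work surface at z = 0. Lengths are in m, angles in rad, forces in N, time in s.
With the tool pointing down it reaches from about 0.4 to 0.85 m from the base axis. Payload 10.4 kg.
Tool frame: the origin (TCP) lies at the centre of the arm's flange, where the gripper is bolted on; the fingertips stand 173 mm ahead of it and the grasp point (between the pads) lies 155 mm ahead of it (manip.nose_length is the distance from the TCP to the fingertips, in m); z points along the fingers, x is the direction in which the jaws open and shut, and the axes are right-handed (so a half turn about z gives the same grasp; the last joint's range is limited). The gripper opens to 85 mm and grips with 20 to 120 N. Pads are 22 mm wide; open, the fingers measure 114 mm over their backs; the gripper's body (76 mm by 85 mm) begins 54 mm behind the grasp point. The pads swing forward as they close: fully open they stand 13 mm farther back than shut.
Start: joints at [1.285, 0.332, -0.065, 1.46, 0.022, 1.35, -0.088], TCP at [0.162, -0.604, 0.405] pointing down, gripper open.
Joint ranges: [-2.6, 2.6], [-0.5, 2.12], [-1.47, 1.34], [0.16, 2.42], [-1.27, 4.41], [0.06, 2.06], [-2.6, 2.6]. Speed limits (rad/s): [2.22, 2.22, 2.79, 2.79, 3.14, 3.14, 3.14].

## Interface

Orientations are given as a unit quaternion [x, y, z, w].
In Python, from workcell import status, cams, order, manip gives the robot as it stands.
- The arm moves only by the tool servo_tool, never from a script. Its argument "motion" is a list that holds one entry, the list of rows, each a list of 6 numbers: the shift along the tool's x, y, z in units of 50 mm (1.0 is 50 mm), then the turn, a rotation vector about the tool's x, y, z in units of 5 degrees (1.0 is 5 degrees). In form: [[[x, y, z, ax, ay, az], ...]]. A call has 1 to 12 rows; each row shifts and turns the pose as measured when the row begins, along the tool's axes as they then stand; what a row does not reach is not made up. A row lasts 1/10 s, in which the tool goes at most 50 mm and 8.59 degrees, less where a joint would pass 70% of its speed; a pose out of reach is approached as far as the arm can. A call is refused whole if a number of a shift passes 1 or a number of a turn 1, either way. A call with a gripper value outside its range is refused whole. "jaw" is the closure in counts, from 0 (fully open) to 255 (shut), set as the call begins (left out, the last holds). The fingers move at their own pace and stop on an object; "force" is the grip in N (left out, the last holds). Time passes only in rows, so rows that do not move let the fingers close. It gives the time, the measured TCP pose, the force and the opening at its end, in the units of the state.
- status.get_obs(): the state, without advancing time (a new reading comes with each control period).
- cams.camera(name): name is "scene" or "top"; returns a dict with "color" (400x640x3 uint8, red, green, blue), "vertical_fov" (degrees; the focal length in pixels is half the picture's height over the tangent of half this angle, whatever the lens; pixels are square), "cx", "cy" (the principal point, pixels), "k1" (the pictures are not rectified: a ray, as slopes to the right and down, at radius r is drawn at 1 + k1 r^2 times it, then the intrinsics apply), "extrinsics" (4x4, takes a point from camera to world coordinates). Camera axes: x right, y down, z forward; pixel columns grow to the right and rows downward; lengths in m; the calibration is good to about 2 mm. A picture is of the moment at which its call begins. There is no depth.
- order.hand_in(): hands the job in, once; it reports no verdict.
The state is a dict: "clock": time; "joint_pos": joint angles; "joint_velocities": joint speeds; "tau": joint torques, N m; "position": TCP position; "ee_rot": TCP orientation; "ft_force": force on the tool from outside, world axes, zero at the start; "torque": the same for the moment, N m; "grip_width": opening from 0.0 (shut) to 1.0 (fully open).
Only numpy, scipy, OpenCV 4.12 (cv2) and the standard library are available. Lean on these libraries where they do the work, as an engineer would, in place of code of your own. Each camera call takes 0.05 s, during which the arm holds its last target.

## Task

The ring tray has been put into the optical ring checker back to front. Draw it out, turn it end for end, set it down and take it again by the other end, then slide it tongue first into the guides and push it fully home past the spring latch, without ramming it. Keep the ring in its nest and leave the ring stack, the paint bottle and the flask where they stand.

Things in the scene. Friction and masses are not known exactly. Their poses are not given: they have to be found in the camera images.
- tray: Blue tray, 193 mm long with tongue, 80 wide, plate top at z 15 mm. Origin: middle of underside; +x to the tongue (nose) end, z up. Body x -94..+66; tongue x +66..+99, y +-15, z 9..19. Black grip on the heel end: centre x -78, 14 thick in x, 56 long in y, z 15..39. Underneath, a channel 16 wide, 9 high, open at the nose, ends at x -50: the heel is solid. Mass 0.19 to 0.34 kg.
- checker: Optical ring checker, fixed: low white and grey housing over a tunnel. Origin: on bench under the middle of the tunnel mouth; +x runs into the tunnel, z up. Bed top z 8 mm, x -90..+140 (apron), 128 wide. Housing x 0..140, top 95 mm high, roof from z 54. Key rib, 10 wide, 6 high, from x 52. Tray home: stop at x 95 meets its nose face, tray origin at x +29, tray +x along checker +x.
- mouth (a point): Middle of the tunnel mouth at bed height (z 8 mm). Axes as the checker. The channel is 83 mm wide from here inward, 18 mm high under the lips over the tray's edges; two 20 degree flares on the apron, 36 mm long, lead into it (about 111 mm apart at their outer ends, 24 mm high).
- tongue (a point): On the tray's middle line, x 80 of the tray, at the height of the tongue's top, 10 mm above its underside. The tongue is 30 mm wide (tray y) from x 66 to 74 and at x 88, with a waist 18 wide between, and tapers to 21 at its tip, x 99; grip it across its width. At the start it stands out beyond the apron, pointing out of the tunnel.
- grip (a point): Middle of the top of the black grip at the tray's heel, 24 mm above the plate; the grip is 14 mm thick along the tray and 56 mm long across it. With the tray home it stands 49 mm outside the mouth, clear of the housing; at the start it is under the roof and cannot be reached.
- nest (a point): Middle of the ring nest on the tray, at x 20 of the tray on the plate's top face (z 15 mm), between four steel dowels 10 mm high.
- ring: Plated ring 62 mm across with an ear, 74 mm long, 10 high, 34 g, lying loose in the nest, ear to the grip. Origin: middle of the underside, 6 mm from the nest's middle. It must stay lying between the dowels.
- latch (a joint): Spring ball latch hidden beside the tongue's slot in the stop: 0 m when out, up to 0.008 m pushed aside. From about 20 mm before home the tongue pushes it aside (2 to 5 mm; the push takes about 4 to 12 N), then it snaps into the waist of the tongue, back to under 0.002 m, as the tray comes home. The stop itself is rigid.
- ring_stack: Bystander: stack of plated rings on a peg, 64 mm across, 128 high. Origin at the middle of its foot.
- paint: Bystander: white marking-paint bottle with a lime cap, 41 mm across, 90 high. Origin under its middle.
- flask: Bystander: grey drinking flask with a black lid, 86 mm across, 170 high. Origin under its middle.

How it is judged:
By the outcome, as a careful person would: the job done as asked, in the order asked, and still so for the second after the job is handed in, with the robot touching nothing.
It also fails if it takes over 61 s, if anything falls off the work surface, if the arm or the gripper's body presses on something with over 40 N, if the wrist force passes 120 N, or if a joint passes its speed limit or range.

## Working session

There is one attempt and no reset: what is moved stays moved. The work goes in short steps, Python scripts to look and compute and a tool call to move; the robot and the scene stay as the last step left them, time stands still between calls to the robot, and variables do not carry over. Pictures are saved under pics/ and viewed, and the job is handed in when it is done.

Besides the shell and the picture viewer there is one more tool, called after ">>>" by a JSON object that holds its "fn" and its "kwargs", one argument or row to a line. servo_tool: Moves the arm, as the interface text tells. Its arguments: {"type":"object","properties":{"motion":{"type":"array","items":{"type":"array","items":{"type":"array","items":{"type":"number"}}}},"jaw":{"type":"number"},"force":{"type":"number"}},"required":["motion"]}

```bash
mkdir -p pics
cat > h.py <<'E'
import numpy as np, cv2
from workcell import status, cams, order, manip
def snap(n,f):
    c=cams.camera(n); cv2.imwrite(f,c["color"][:,:,::-1]); return c
def cal(c):
    return {k:c[k] for k in c if k!="color"}
def ray(c,u,v):
    f=200/np.tan(np.radians(c["vertical_fov"]/2))
    d=np.array([(u-c["cx"])/f,(v-c["cy"])/f]); rd=np.hypot(*d); r=rd
    for _ in range(50): r=rd/(1+c["k1"]*r*r)
    s=d*(r/rd if rd>0 else 1)
    E=np.array(c["extrinsics"]); return E[:3,3],E[:3,:3]@np.array([s[0],s[1],1])
def pt(c,u,v,z):
    o,d=ray(c,u,v); return (o+d*(z-o[2])/d[2]).round(4)
def proj(c,p):
    E=np.array(c["extrinsics"]); q=E[:3,:3].T@(np.array(p)-E[:3,3]); s=q[:2]/q[2]; s=s*(1+c["k1"]*(s@s))
    f=200/np.tan(np.radians(c["vertical_fov"]/2)); return (s*f+[c["cx"],c["cy"]]).round(1)
def crop(c,x0,y0,x1,y1,k,f):
    im=c["color"][y0:y1,x0:x1,::-1]; cv2.imwrite(f,cv2.resize(im,None,fx=k,fy=k,interpolation=cv2.INTER_CUBIC))
E
python3 - <<'E'
from h import *
import pickle
for n in("scene","top"):
    c=snap(n,f"pics/{n}0.png"); pickle.dump(c,open(n+"0.pkl","wb")); print(cal(c))
print(status.get_obs()); print(manip)
E
```

```text
{'vertical_fov': 56.34081326672449, 'cx': 319.004193750771, 'cy': 197.73894167592312, 'k1': -0.03935580799928929, 'extrinsics': array([[-0.65869434, -0.57263609,  0.48806729,  0.07094782],
       [-0.75240858,  0.49979334, -0.42905471,  0.53154399],
       [ 0.00175943, -0.64984193, -0.76006735,  0.8958732 ],
       [ 0.        ,  0.        ,  0.        ,  1.        ]])}
{'vertical_fov': 56.94368195852613, 'cx': 319.64097966258356, 'cy': 198.9404044895356, 'k1': -0.007380873932304105, 'extrinsics': array([[ 0.10470189, -0.97315069,  0.20497621,  0.3611856 ],
       [-0.9944982 , -0.10313547,  0.01834109,  0.04888168],
       [ 0.00329167, -0.20576882, -0.97859509,  1.2102471 ],
       [ 0.        ,  0.        ,  0.        ,  1.        ]])}
{'clock': 0.1, 'joint_pos': array([ 1.285401  ,  0.33278239, -0.06469232,  1.46087137,  0.02159769,
        1.34987947, -0.08850347]), 'joint_velocities': array([-0.00030659, -0.00079652,  0.0001345 , -0.0027121 ,  0.0005327 ,
        0.00053934, -0.00063763]), 'tau': array([ 2.08378500e-03, -6.26747489e+01,  4.98803461e-02, -3.92433035e+01,
        1.64720218e-02,  6.94618531e-03, -1.56650577e-05]), 'position': array([ 0.16233515, -0.60342632,  0.40400504]), 'ee_rot': array([ 7.93658746e-01, -6.08362891e-01, -5.10968061e-04, -3.55847995e-04]), 'ft_force': array([0.34659097, 0.82383434, 0.88450139]), 'torque': array([-0.00620038, -0.01208022,  0.04708904]), 'grip_width': 1.0014339815866449}
<Robot object at 0x7fe4245b8050>
```

View pics/scene0.png

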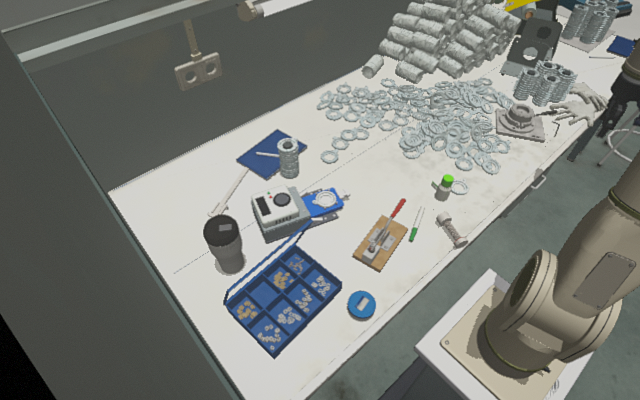

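View pics/top0.png

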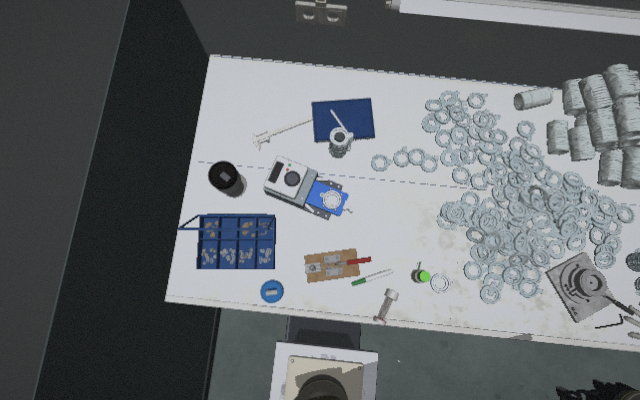

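The top view shows the checker at about (290,185) and the tray with its tongue at about (347,211). The flask is at (226,178), the ring stack at (340,142) and the paint bottle at (424,276). Next I'll enlarge the checker area.

Run:
```python
from h import *
import pickle
c=pickle.load(open("top0.pkl","rb")); crop(c,250,145,370,235,6,"pics/t1.png")
c=pickle.load(open("scene0.pkl","rb")); crop(c,240,170,360,250,6,"pics/s1.png")
```

```text
(no output)
```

View pics/t1.png

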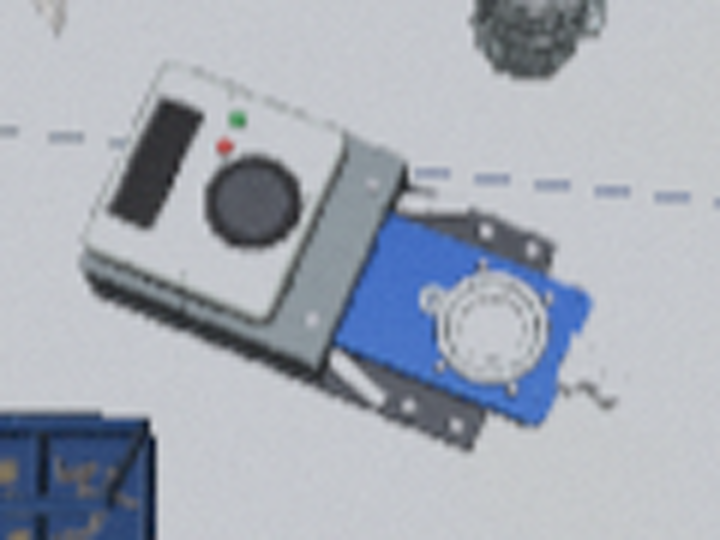

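View pics/s1.png

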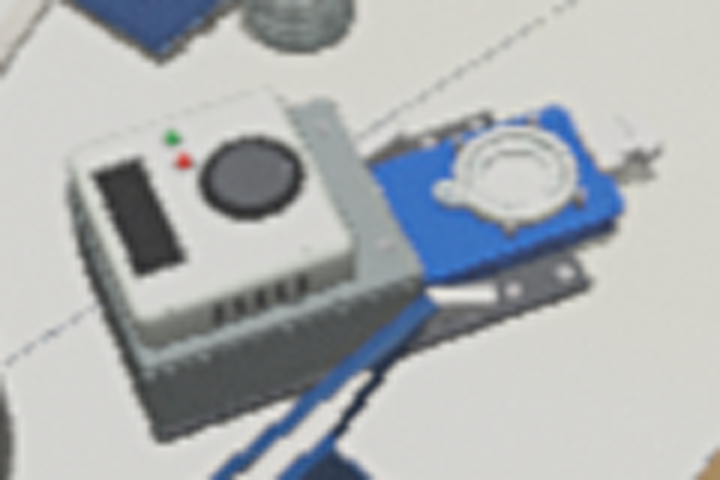

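Run:
```python
from h import *
import pickle
c=pickle.load(open("top0.pkl","rb")); crop(c,302,172,358,224,13,"pics/t2.png")
c=pickle.load(open("scene0.pkl","rb")); crop(c,295,180,355,235,13,"pics/s2.png")
```

```text
(no output)
```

View pics/t2.png

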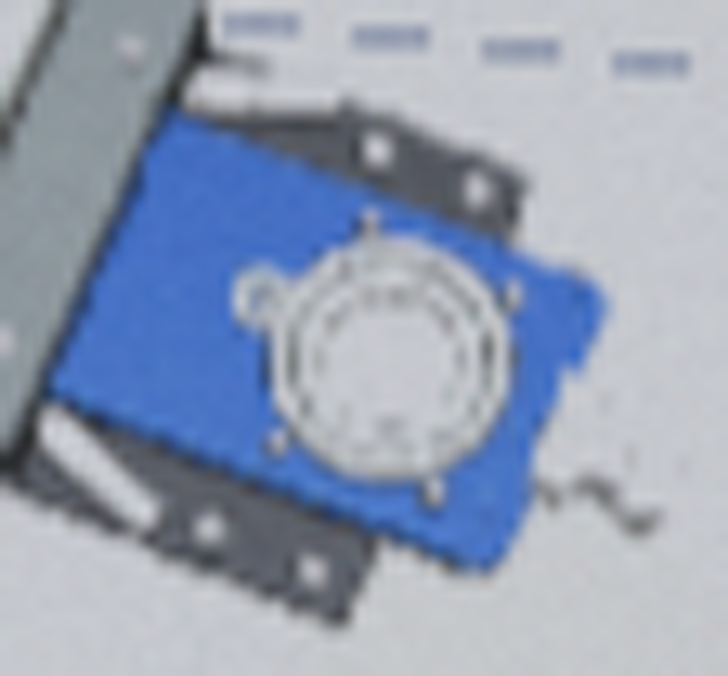

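View pics/s2.png

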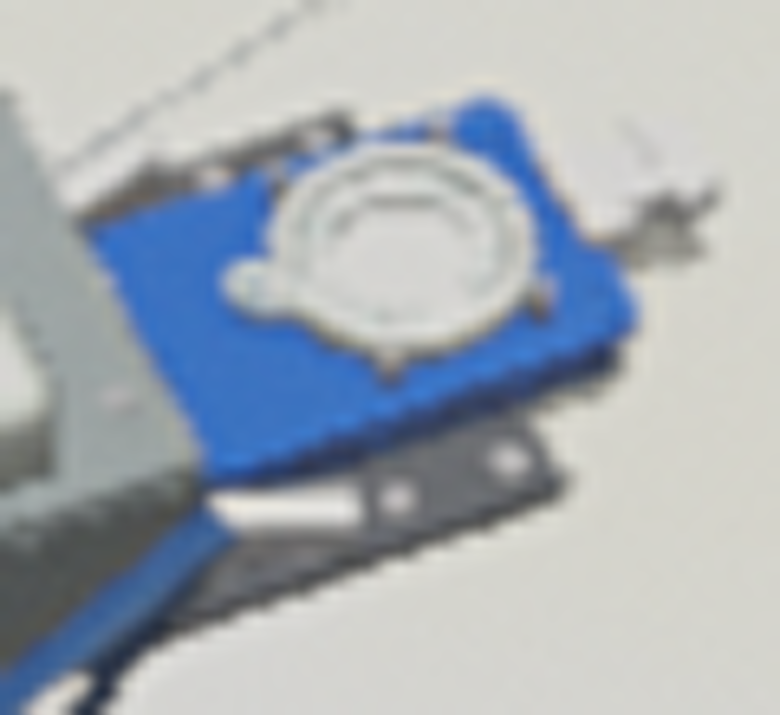

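```bash
cat >> h.py <<'E'
def T2(p,q):
    c,s=np.cos(p[2]),np.sin(p[2]); return np.array([p[0]+c*q[0]-s*q[1],p[1]+s*q[0]+c*q[1],q[2]])
E
python3 - <<'E'
from h import *
import pickle
t=pickle.load(open("top0.pkl","rb"));s=pickle.load(open("scene0.pkl","rb"))
def P(c,x0,y0,u,v,z): return pt(c,x0+(u+.5)/13-.5,y0+(v+.5)/13-.5,z)
T=lambda u,v,z:P(t,302,172,u,v,z); S=lambda u,v,z:P(s,295,180,u,v,z)
print("apron y- ",T(525,183,.008),S(347,122,.008)); print("apron y+",T(345,622,.008),S(566,485,.008))
z=.023
for a in [(180,117),(560,262),(608,310),(512,555),(450,562),(50,395)]: print("T",a,T(*a,z))
for a in [(95,240),(440,120),(523,130),(635,290),(610,340),(215,475)]: print("S",a,S(*a,z))
print("ring",T(393,357,.033),S(405,245,.033))
E
```

```text
apron y-  [0.6664 0.0018 0.008 ] [6.643e-01 6.000e-04 8.000e-03]
apron y+ [0.5475 0.0366 0.008 ] [0.5468 0.0369 0.008 ]
T (180, 117) [0.6705 0.0918 0.023 ]
T (560, 262) [ 0.6429 -0.0084  0.023 ]
T (608, 310) [ 0.6317 -0.0216  0.023 ]
T (512, 555) [ 0.5665 -0.0032  0.023 ]
T (450, 562) [0.5631 0.0121 0.023 ]
T (50, 395) [0.595  0.1166 0.023 ]
S (95, 240) [0.6653 0.0792 0.023 ]
S (440, 120) [ 0.64   -0.0078  0.023 ]
S (523, 130) [ 0.6244 -0.0207  0.023 ]
S (635, 290) [ 0.5702 -0.0063  0.023 ]
S (610, 340) [0.5631 0.0085 0.023 ]
S (215, 475) [0.5933 0.1033 0.023 ]
ring [0.6117 0.0316 0.033 ] [0.6097 0.0309 0.033 ]
```

Run:
```python
from h import *
import pickle
t=pickle.load(open("top0.pkl","rb"));s=pickle.load(open("scene0.pkl","rb"))
for n,u,v,z in [("cap",425,277,.09),("ringR",440,284,0),("stack",338,136,.128),("flask",222,175,.17),("bolt",391,291,0.01),("boltend",381,321,0.01),("driver tip",392,269,0),("redhandle",371,261,.03),("ring381",381,163,0),("ring429",431,163,0),("pileL",438,212,0),("pileL2",462,270,0),("pile low",490,292,0),("tableedge",440,325,0),("board",303,282,.02)]:
    print(n,pt(t,u,v,z))
p=(.6316,.1053,np.radians(73.6))
for d in [(.158,0),(.3,0)]: pass
# free-space grid: draw world grid
im=t["color"][:,:,::-1].copy()
for x in np.arange(.3,.9,.1):
  for y in np.arange(-.6,.3,.1):
    a=proj(t,[x,y,0]); cv2.circle(im,tuple(int(k) for k in a),2,(0,0,255) if abs(y)>.01 else (0,255,0),-1)
cv2.imwrite("pics/grid.png",cv2.resize(im[120:340,180:580],None,fx=2,fy=2))
```

```text
cap [ 0.3927 -0.2669  0.09  ]
ringR [ 0.3783 -0.3413  0.    ]
stack [0.7929 0.0333 0.128 ]
flask [0.6201 0.3595 0.17  ]
bolt [ 0.3404 -0.1843  0.01  ]
boltend [ 0.2465 -0.1593  0.01  ]
driver tip [ 0.4094 -0.1849  0.    ]
redhandle [ 0.4261 -0.1114  0.03  ]
ring381 [ 0.762  -0.1243  0.    ]
ring429 [ 0.7802 -0.2951  0.    ]
pileL [ 0.612  -0.3256  0.    ]
pileL2 [ 0.4298 -0.4104  0.    ]
pile low [ 0.3699 -0.5016  0.    ]
tableedge [ 0.2526 -0.3462  0.    ]
board [0.3391 0.0953 0.02  ]
```

View pics/grid.png

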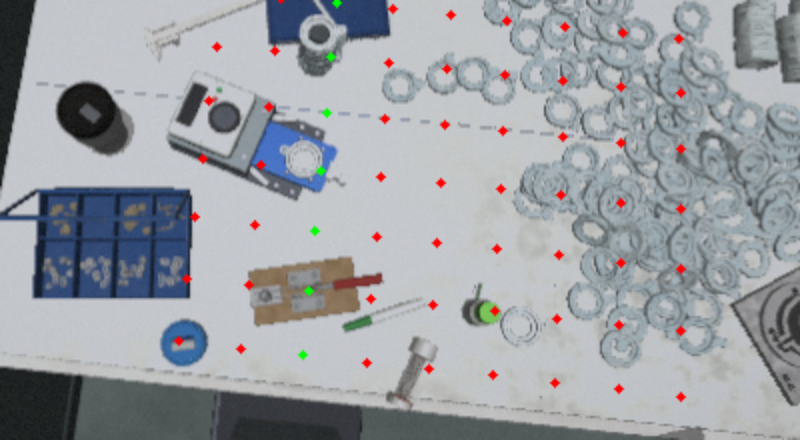

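>>> {"fn": "servo_tool", "kwargs": {
  "motion": [
    [[0,-0.5,0,0,0,-0.5],[0,-1,0,0,0,-0.9],[0,-1,0,0,0,-0.9],[0,-1,0,0,0,-0.9],[0,-1,0,0,0,-0.9],[0,-1,0,0,0,-0.9],[0,-1,0,0,0,-0.9],[0,-1,0,0,0,-0.9],[0,-1,0,0,0,-0.9],[0,-1,0,0,0,-0.9],[0,-1,0,0,0,-0.9],[0,-1,0,0,0,-0.9]]
  ],
  "jaw": 0,
  "force": 100
}}

```text
clock: 1.3
position: [0.5877, -0.253, 0.3981]
ee_rot: [0.983, -0.183, -0.004, -0.003]
ft_force: [1.2, -0.9, 0.0]
grip_width: 1.002
```

```bash
cat >> h.py <<'E'
from scipy.spatial.transform import Rotation as Rn
def to(p,yaw=None,q=None):
    "shift in tool units (total) & yaw turn about tool z (units of 5deg); tilt too"
    o=status.get_obs(); R=Rn.from_quat(o["ee_rot"]); a=np.degrees(np.arctan2(R.as_matrix()[1,0],R.as_matrix()[0,0]))
    print("t",round(o["clock"],2),"pos",o["position"].round(4),"yaw",a.round(2),"zaxis",R.as_matrix()[:,2].round(4),"F",o["ft_force"].round(1),"w",round(o["grip_width"],3),"q",o["joint_pos"].round(2))
    if yaw is not None:
        y=np.radians(yaw); G=Rn.from_matrix(np.array([[np.cos(y),np.sin(y),0],[np.sin(y),-np.cos(y),0],[0,0,-1]]))
        rv=(R.inv()*G).as_rotvec(degrees=True)/5
        print("shift units",(R.inv().apply(np.array(p)-o["position"])/.05).round(2),"turn units",rv.round(2), "final-frame shift",(G.inv().apply(np.array(p)-o["position"])/.05).round(2))
E
python3 -c "
from h import *
to([.594,-.026,.3],-16.4)"
```

```text
t 1.3 pos [ 0.5877 -0.253   0.3981] yaw -21.11 zaxis [-0.0066  0.0066 -1.    ] F [ 1.2 -0.9  0. ] w 1.002 q [ 0.67  0.41 -0.45  1.4   0.17  1.38 -0.15]
shift units [-1.5  -4.27  1.99] turn units [-0.05  0.1  -0.94] final-frame shift [-1.16 -4.39  1.96]
```

>>> {"fn": "servo_tool", "kwargs": {
  "motion": [
    [[-0.3,-0.9,0.2,0,0,-0.4],[-0.3,-0.9,0.3,0,0.1,-0.4],[-0.3,-0.9,0.5,0,0,-0.1],[-0.2,-0.9,0.5,0,0,0],[-0.1,-0.7,0.5,0,0,0],[0,0,0,0,0,0]]
  ]
}}

```text
clock: 1.9
position: [0.5971, -0.0208, 0.3019]
ee_rot: [0.991, -0.131, 0.001, -0.005]
ft_force: [0.4, 0.2, 0.3]
grip_width: 0.996
```

```bash
python3 -c "
from h import *
to([.594,-.026,.178],-16.4)
c=snap('top','pics/t3.png'); crop(c,300,170,370,230,10,'pics/t3c.png')
c=snap('scene','pics/s3.png'); crop(c,290,150,370,210,10,'pics/s3c.png')"
```

```text
t 1.9 pos [ 0.5971 -0.0208  0.3019] yaw -15.09 zaxis [ 0.0035  0.0097 -0.9999] F [0.4 0.2 0.3] w 0.996 q [ 0.41  0.4  -0.56  1.64  0.22  1.16 -0.46]
shift units [-0.03  0.14  2.48] turn units [-0.12 -0.01  0.26] final-frame shift [-0.03  0.12  2.48]
```

View pics/t3.png

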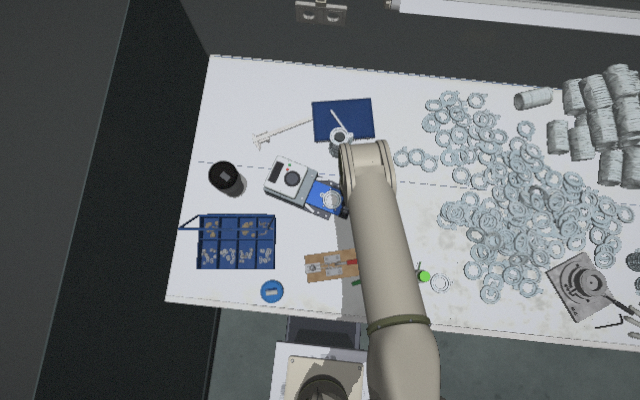

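View pics/s3.png

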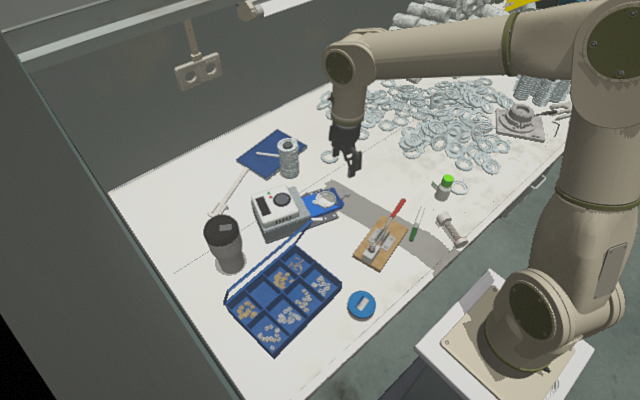

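>>> {"fn": "servo_tool", "kwargs": {
  "motion": [
    [[0,0.05,0.4,-0.1,0,0.3],[0,0.05,0.8,0,0,0],[0,0.03,0.7,0,0,0],[0,0,0,0,0,0]]
  ]
}}

```text
clock: 2.4
position: [0.599, -0.0386, 0.2111]
ee_rot: [0.989, -0.151, 0.006, 0.002]
ft_force: [-0.8, -0.1, 0.1]
grip_width: 0.999
```

```bash
python3 -c "
from h import *
to([.594,-.026,.178],-16.4)
c=snap('scene','pics/s4.png'); crop(c,290,160,370,230,9,'pics/s4c.png')"
```

```text
t 2.4 pos [ 0.599  -0.0386  0.2111] yaw -17.37 zaxis [ 0.0117 -0.0058 -0.9999] F [-0.8 -0.1  0.1] w 0.999 q [ 0.39  0.51 -0.51  1.71  0.29  0.99 -0.53]
shift units [-0.18 -0.21  0.66] turn units [ 0.02 -0.15 -0.19] final-frame shift [-0.17 -0.21  0.66]
```

View pics/s4c.png

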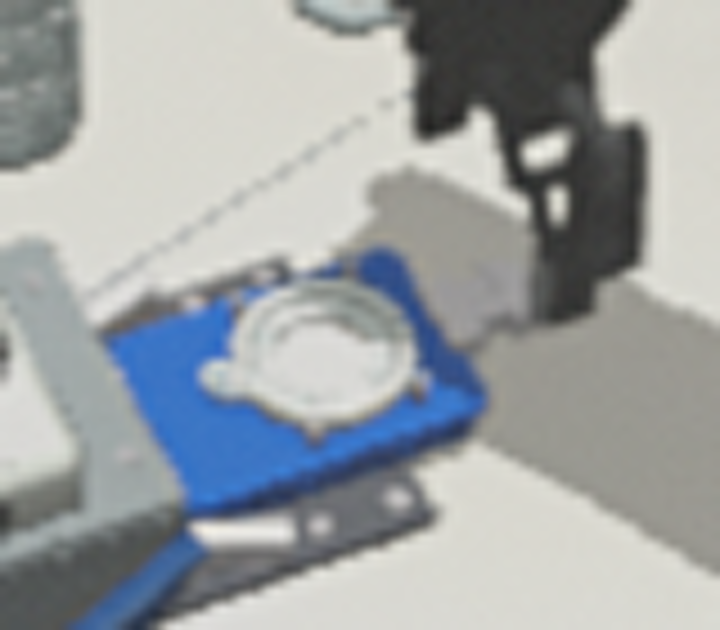

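>>> {"fn": "servo_tool", "kwargs": {
  "motion": [
    [[-0.15,-0.21,0.25,0,-0.15,-0.2],[-0.02,0,0.25,0,0,0],[0,0,0.1,0,0,0],[0,0,0,0,0,0]]
  ]
}}

```text
clock: 2.85
position: [0.5973, -0.0258, 0.1873]
ee_rot: [0.99, -0.142, 0.005, 0.001]
ft_force: [0.2, 0.2, -0.4]
grip_width: 1.001
```

```bash
python3 -c "
from h import *
to([.594,-.026,.178],-16.4)"
```

```text
t 2.85 pos [ 0.5973 -0.0258  0.1873] yaw -16.38 zaxis [ 0.0091 -0.0026 -1.    ] F [ 0.2  0.2 -0.4] w 1.001 q [ 0.37  0.54 -0.51  1.73  0.31  0.95 -0.54]
shift units [-0.06  0.02  0.18] turn units [-0.   -0.11  0.  ] final-frame shift [-0.06  0.02  0.19]
```

>>> {"fn": "servo_tool", "kwargs": {
  "motion": [
    [[-0.07,0.02,0.12,0,-0.11,0],[0,0,0.08,0,0,0],[0,0,0,0,0,0]]
  ]
}}

```text
clock: 3.15
position: [0.5938, -0.0259, 0.1775]
ee_rot: [0.99, -0.142, 0.0, -0.0]
ft_force: [-0.4, -1.1, -0.2]
grip_width: 1.002
```

```bash
python3 -c "
from h import *
to([.594,-.026,.178],-16.4)
c=snap('scene','pics/s5.png'); crop(c,290,160,370,230,9,'pics/s5c.png')"
```

```text
t 3.15 pos [ 0.5938 -0.0259  0.1775] yaw -16.38 zaxis [ 6.e-04  0.e+00 -1.e+00] F [-0.4 -1.1 -0.2] w 1.002 q [ 0.37  0.55 -0.51  1.74  0.32  0.94 -0.55]
shift units [ 0.    0.   -0.01] turn units [-0.   -0.01  0.  ] final-frame shift [ 0.    0.   -0.01]
```

View pics/s5c.png

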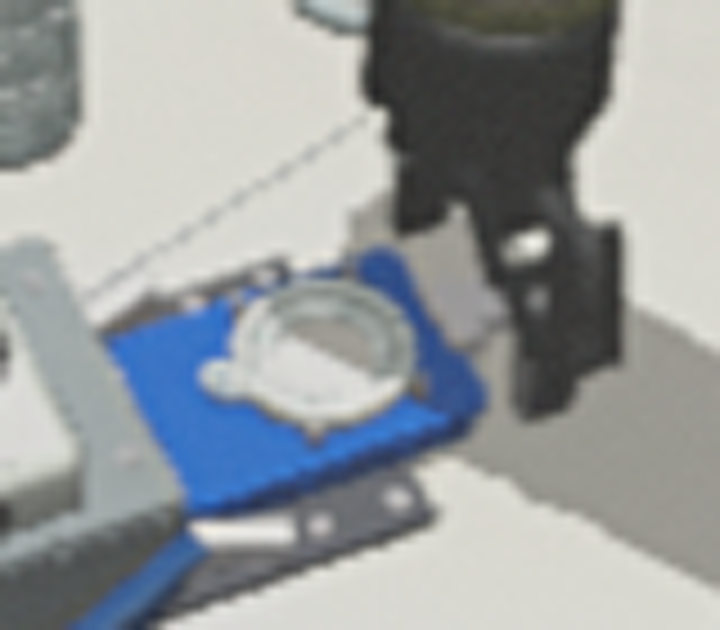

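The fingers straddle the tongue, with the near finger at crop (545,400) and the tongue between at about (500,305). Closing now.

>>> {"fn": "servo_tool", "kwargs": {
  "motion": [
    [[0,0,0,0,0,0],[0,0,0,0,0,0],[0,0,0,0,0,0],[0,0,0,0,0,0],[0,0,0,0,0,0],[0,0,0,0,0,0]]
  ],
  "jaw": 255,
  "force": 100
}}

```text
clock: 3.8
position: [0.5942, -0.0259, 0.1788]
ee_rot: [0.99, -0.143, 0.001, 0.0]
ft_force: [-0.5, 0.2, -1.2]
grip_width: 0.318
```

```bash
python3 -c "
from h import *
to([.594,-.026,.178],-16.4)"
```

```text
t 3.8 pos [ 0.5942 -0.0259  0.1788] yaw -16.39 zaxis [ 1.8e-03 -4.0e-04 -1.0e+00] F [-0.5  0.2 -1.2] w 0.318 q [ 0.37  0.54 -0.51  1.73  0.32  0.94 -0.55]
shift units [-0.    0.    0.02] turn units [-0.   -0.02  0.  ] final-frame shift [-0.    0.    0.02]
```

>>> {"fn": "servo_tool", "kwargs": {
  "motion": [
    [[0,0.1,0,0,0,0],[0,0.2,0,0,0,0],[0,0.2,0,0,0,0],[0,0.2,0,0,0,0],[0,0.2,0,0,0,0],[0,0.1,0,0,0,0]]
  ]
}}

```text
clock: 4.4
position: [0.579, -0.0773, 0.1785]
ee_rot: [0.99, -0.142, 0.001, -0.001]
ft_force: [-0.5, 1.6, 0.7]
grip_width: 0.315
```

```bash
python3 -c "
from h import *
to([.594,-.026,.178],-16.4)
c=snap('scene','pics/s6.png'); crop(c,290,160,370,230,9,'pics/s6c.png')"
```

```text
t 4.4 pos [ 0.579  -0.0773  0.1785] yaw -16.35 zaxis [ 0.0026  0.0011 -1.    ] F [-0.5  1.6  0.7] w 0.315 q [ 0.46  0.52 -0.5   1.76  0.3   0.93 -0.45]
shift units [-0.   -1.07  0.01] turn units [-0.02 -0.03  0.01] final-frame shift [-0.   -1.07  0.01]
```

View pics/s6c.png

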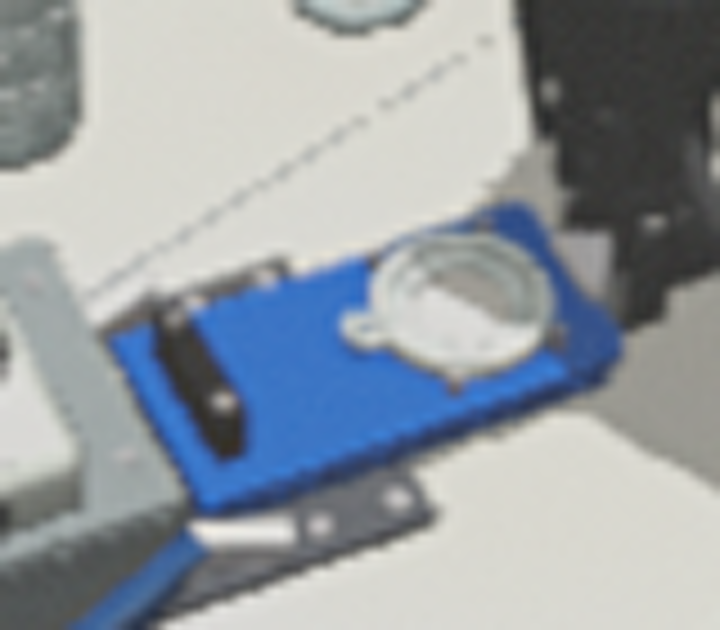

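>>> {"fn": "servo_tool", "kwargs": {
  "motion": [
    [[0,0.1,0,0,0,0],[0,0.25,0,0,0,0],[0,0.25,0,0,0,0],[0,0.25,0,0,0,0],[0,0.25,0,0,0,0],[0,0.1,-0.1,0,0,0],[0,0,-0.2,0,0,0],[0,0,-0.2,0,0,0],[0,0,0,0,0,0]]
  ]
}}

```text
clock: 5.35
position: [0.5592, -0.1423, 0.2046]
ee_rot: [0.99, -0.144, -0.0, 0.0]
ft_force: [0.3, -0.0, -3.4]
grip_width: 0.315
```

```bash
python3 -c "
from h import *
to([.57,-.10,.33],-16.4)
c=snap('scene','pics/s7.png'); crop(c,290,150,390,230,8,'pics/s7c.png')"
```

```text
t 5.35 pos [ 0.5592 -0.1423  0.2046] yaw -16.5 zaxis [-6.e-04 -4.e-04 -1.e+00] F [ 0.3 -0.  -3.4] w 0.315 q [ 0.58  0.47 -0.5   1.77  0.27  0.97 -0.31]
shift units [-0.03 -0.87 -2.51] turn units [ 0.01  0.01 -0.02] final-frame shift [-0.03 -0.87 -2.51]
```

View pics/s7c.png

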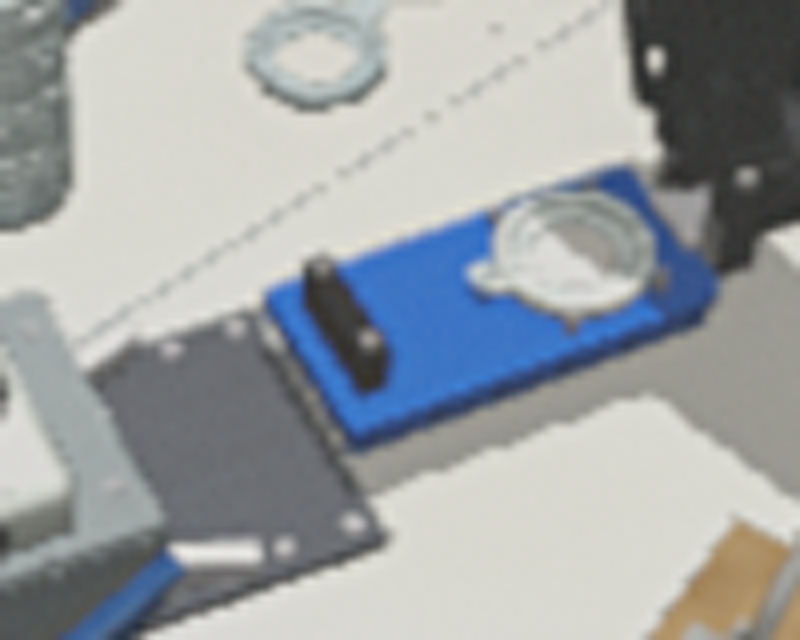

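>>> {"fn": "servo_tool", "kwargs": {
  "motion": [
    [[0,-0.1,-0.2,0,0,0],[0,-0.2,-0.4,0,0,0],[0,-0.2,-0.6,0,0,-0.2],[0,-0.2,-0.6,0,0,-0.4],[0,-0.1,-0.4,0,0,-0.6],[0,0,-0.2,0,0,-0.8],[0,0,0,0,0,-1],[0,0,0,0,0,-1],[0,0,0,0,0,-1],[0,0,0,0,0,-1],[0,0,0,0,0,-1],[0,0,0,0,0,-0.5]]
  ]
}}

```text
clock: 6.6
position: [0.5712, -0.0896, 0.335]
ee_rot: [0.979, 0.203, 0.001, -0.001]
ft_force: [-0.1, 0.3, -3.4]
grip_width: 0.317
```

```bash
python3 -c "
from h import *
to([.57,-.10,.33],-16.4+180)
c=snap('scene','pics/s8.png'); crop(c,290,120,410,250,5,'pics/s8c.png')"
```

```text
t 6.6 pos [ 0.5712 -0.0896  0.335 ] yaw 23.37 zaxis [ 8.0e-04  1.8e-03 -1.0e+00] F [-0.1  0.3 -3.4] w 0.317 q [ 0.62  0.35 -0.66  1.65  0.23  1.22  0.32]
shift units [-0.1   0.18  0.1 ] turn units [ 1.000e-02 -3.000e-02 -2.805e+01] final-frame shift [-0.04 -0.21  0.1 ]
```

View pics/s8c.png

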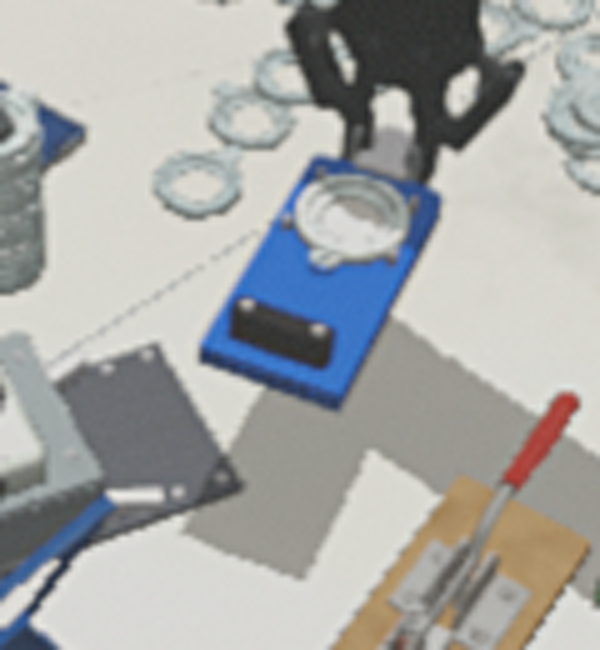

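>>> {"fn": "servo_tool", "kwargs": {
  "motion": [
    [[0,0,0,0,0,-0.6],[0,0,0,0,0,-1],[0,0,0,0,0,-1],[0,0,0,0,0,-1],[0,0,0,0,0,-1],[0,0,0,0,0,-1],[0,0,0,0,0,-1],[0,0,0,0,0,-1],[0,0,0,0,0,-1],[0,0,0,0,0,-1],[0,0,0,0,0,-1],[0,0,0,0,0,-1]]
  ]
}}

```text
clock: 7.85
position: [0.5721, -0.0794, 0.3405]
ee_rot: [0.746, 0.666, 0.003, 0.001]
ft_force: [0.4, -0.7, -3.4]
grip_width: 0.318
```

>>> {"fn": "servo_tool", "kwargs": {
  "motion": [
    [[0,0,0,0,0,-1],[0,0,0,0,0,-1],[0,0,0,0,0,-1],[0,0,0,0,0,-1],[0,0,0,0,0,-1],[0,0,0,0,0,-1],[0,0,0,0,0,-1],[0,0,0,0,0,-1],[0,0,0,0,0,-1],[0,0,0,0,0,-0.7]]
  ]
}}

```text
clock: 8.85
position: [0.5728, -0.0712, 0.3451]
ee_rot: [0.391, 0.92, 0.005, 0.004]
ft_force: [0.5, -0.1, -2.7]
grip_width: 0.321
```

```bash
python3 -c "
from h import *
to([.57,-.10,.33],-16.4+180)"
```

```text
t 8.85 pos [ 0.5728 -0.0712  0.3451] yaw 133.92 zaxis [ 0.0107  0.0062 -0.9999] F [ 0.5 -0.1 -2.7] w 0.321 q [ 0.85  0.44 -1.01  1.63  0.39  1.27  2.11]
shift units [-0.37 -0.44  0.3 ] turn units [ 0.13  0.07 -5.93] final-frame shift [-0.11 -0.57  0.3 ]
```

>>> {"fn": "servo_tool", "kwargs": {
  "motion": [
    [[0,-0.1,0,0.1,0.1,-1],[0,-0.1,0,0,0,-1],[0,-0.1,0,0,0,-1],[0,-0.1,0,0,0,-1],[0,-0.1,0,0,0,-1],[0,-0.1,0,0,0,-0.8],[0,0,0,0,0,0]]
  ]
}}

```text
clock: 9.55
position: [0.5564, -0.0913, 0.3478]
ee_rot: [0.139, 0.99, 0.004, -0.001]
ft_force: [0.0, 0.3, -3.9]
grip_width: 0.321
```

```bash
python3 -c "
from h import *
to([.595,-.024,.33],-16.4+180)
c=snap('scene','pics/s9.png'); crop(c,290,120,410,250,5,'pics/s9c.png')"
```

```text
t 9.55 pos [ 0.5564 -0.0913  0.3478] yaw 164.01 zaxis [-5.0e-04  8.1e-03 -1.0e+00] F [ 0.   0.3 -3.9] w 0.321 q [ 1.02  0.51 -1.2   1.66  0.48  1.32  2.6 ]
shift units [-0.37  1.5   0.37] turn units [ 0.09 -0.03  0.08] final-frame shift [-0.36  1.51  0.36]
```

View pics/s9c.png

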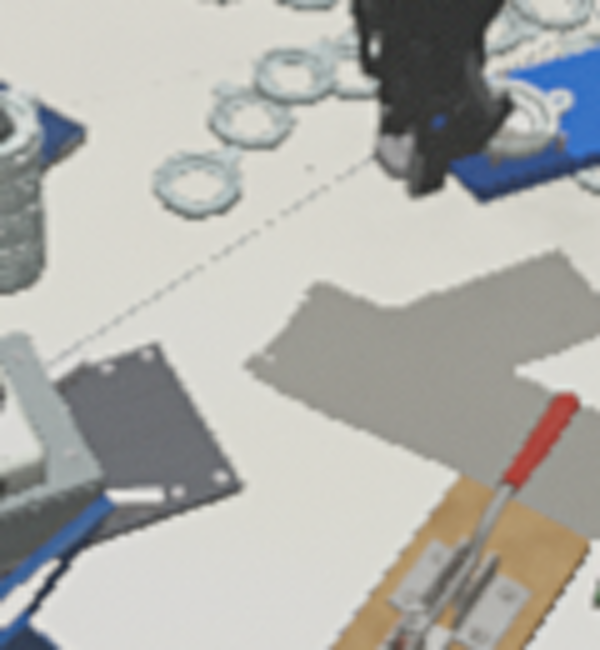

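>>> {"fn": "servo_tool", "kwargs": {
  "motion": [
    [[-0.1,0.2,0.1,0,0,0.3],[-0.1,0.3,0.3,0,0,0.3],[-0.1,0.4,0.5,0,0,0],[0,0.3,0.6,0,0,0],[0,0.2,0.6,0,0,0],[0,0,0.4,0,0,0],[0,0,0.2,0,0,0],[0,0,0,0,0,0]]
  ]
}}

```text
clock: 10.4
position: [0.5961, -0.0204, 0.2113]
ee_rot: [0.177, 0.984, 0.006, 0.0]
ft_force: [-0.4, 0.7, -3.9]
grip_width: 0.319
```

```bash
python3 -c "
from h import *
to([.595,-.024,.18],-18.4+180)
print(status.get_obs()['joint_pos'])"
```

```text
t 10.4 pos [ 0.5961 -0.0204  0.2113] yaw 159.63 zaxis [ 0.0027  0.0107 -0.9999] F [-0.4  0.7 -3.9] w 0.319 q [ 0.74  0.7  -1.03  1.7   0.65  1.13  2.3 ]
shift units [-0.01 -0.08  0.63] turn units [ 0.13 -0.01 -0.39] final-frame shift [-0.   -0.08  0.63]
[ 0.73545957  0.69971602 -1.03123669  1.69522209  0.64673102  1.12643652
  2.30399111]
```

>>> {"fn": "servo_tool", "kwargs": {
  "motion": [
    [[0,-0.1,0.2,0.1,0,-0.4],[0,-0.05,0.2,0,0,-0.4],[0,0,0.15,0,0,0],[0,0,0.1,0,0,0],[0,0,0,0,0,0]]
  ]
}}

```text
clock: 10.9
position: [0.5945, -0.0293, 0.179]
ee_rot: [0.141, 0.99, 0.001, 0.002]
ft_force: [0.3, -1.2, -3.6]
grip_width: 0.315
```

```bash
python3 -c "
from h import *
to([.594,-.026,.174],-16.4+180)
c=snap('scene','pics/s10.png'); crop(c,290,140,410,220,6,'pics/s10c.png')"
```

```text
t 10.9 pos [ 0.5945 -0.0293  0.179 ] yaw 163.74 zaxis [ 3.2e-03  8.0e-04 -1.0e+00] F [ 0.3 -1.2 -3.6] w 0.315 q [ 0.73  0.74 -1.01  1.72  0.7   1.09  2.36]
shift units [0.03 0.06 0.1 ] turn units [0.02 0.03 0.03] final-frame shift [0.03 0.06 0.1 ]
```

View pics/s10c.png

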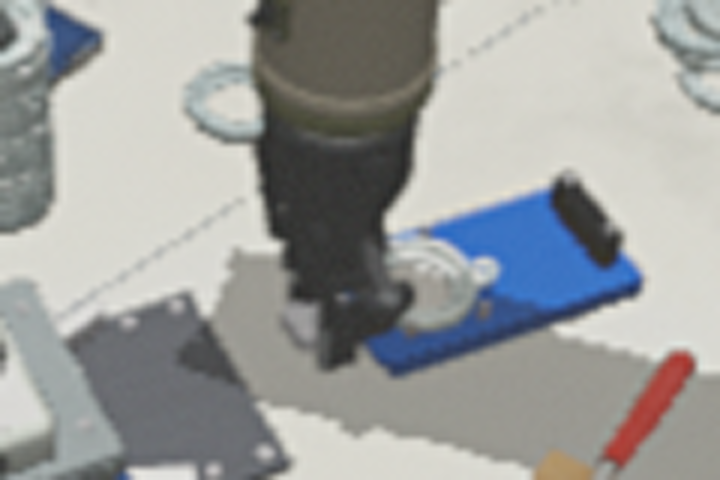

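>>> {"fn": "servo_tool", "kwargs": {
  "motion": [
    [[0,0,0.06,0,0.03,0],[0,0,0.04,0,0,0],[0,0,0.04,0,0,0],[0,0,0,0,0,0]]
  ]
}}

```text
clock: 11.35
position: [0.5955, -0.0287, 0.1739]
ee_rot: [0.141, 0.99, 0.001, 0.002]
ft_force: [0.2, 0.7, -1.6]
grip_width: 0.314
```

>>> {"fn": "servo_tool", "kwargs": {
  "motion": [
    [[0,0,0.03,0,0,0],[0,0,0.03,0,0,0],[0,0,0,0,0,0]]
  ]
}}

```text
clock: 11.65
position: [0.5958, -0.0283, 0.174]
ee_rot: [0.142, 0.99, -0.0, 0.002]
ft_force: [-1.1, -0.6, -2.6]
grip_width: 0.316
```

>>> {"fn": "servo_tool", "kwargs": {
  "motion": [
    [[0,0,0.08,0,0,0],[0,0,0,0,0,0]]
  ]
}}

```text
clock: 11.85
position: [0.5964, -0.0277, 0.1743]
ee_rot: [0.142, 0.99, -0.002, 0.002]
ft_force: [0.4, 0.2, -3.9]
grip_width: 0.313
```

>>> {"fn": "servo_tool", "kwargs": {
  "motion": [
    [[0,0,0.12,0,0,0],[0,0,0.1,0,0,0]]
  ]
}}

```text
clock: 12.05
position: [0.5973, -0.0264, 0.1732]
ee_rot: [0.142, 0.99, -0.005, 0.003]
ft_force: [-35.1, -6.6, 73.6]
grip_width: 0.313
```

```bash
python3 -c "
from h import *
to([.594,-.026,.174],-16.4+180)
print(status.get_obs()['joint_pos'])
c=snap('scene','pics/s11.png'); crop(c,310,150,410,220,7,'pics/s11c.png')"
```

```text
t 12.05 pos [ 0.5973 -0.0264  0.1732] yaw 163.66 zaxis [ 0.004  -0.0109 -0.9999] F [-35.1  -6.6  73.6] w 0.313 q [ 0.71  0.75 -1.    1.71  0.72  1.08  2.34]
shift units [ 0.07 -0.01 -0.02] turn units [-0.11  0.08  0.01] final-frame shift [ 0.07 -0.01 -0.02]
[ 0.71495835  0.7503498  -0.99631593  1.71140675  0.71834799  1.084103
  2.33858931]
```

View pics/s11c.png

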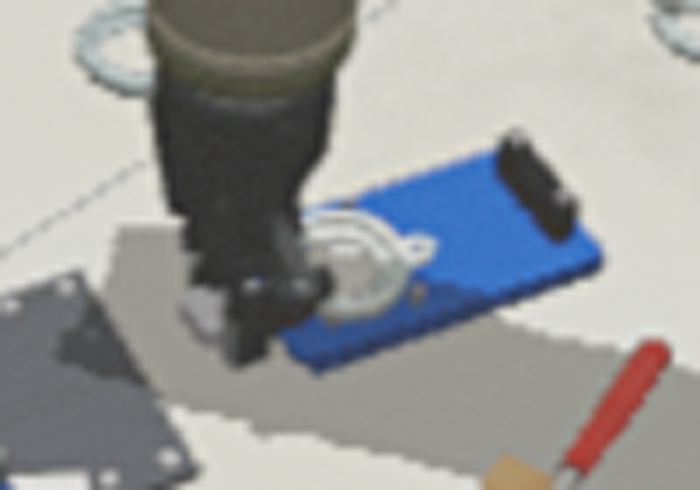

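>>> {"fn": "servo_tool", "kwargs": {
  "motion": [
    [[0,0,-0.03,0,0,0],[0,0,0,-0.1,0.1,0],[0,0,0,0,0,0]]
  ]
}}

```text
clock: 12.4
position: [0.5975, -0.026, 0.1759]
ee_rot: [0.142, 0.99, -0.0, -0.0]
ft_force: [-0.1, -0.1, -3.7]
grip_width: 0.317
```

```bash
python3 -c "
from h import *
to([.594,-.026,.174],-16.4+180)"
```

```text
t 12.4 pos [ 0.5975 -0.026   0.1759] yaw 163.68 zaxis [-4.e-04 -6.e-04 -1.e+00] F [-0.1 -0.1 -3.7] w 0.317 q [ 0.72  0.75 -1.    1.71  0.71  1.09  2.35]
shift units [ 0.07 -0.02  0.04] turn units [-0.01 -0.    0.02] final-frame shift [ 0.07 -0.02  0.04]
```

>>> {"fn": "servo_tool", "kwargs": {
  "motion": [
    [[0,0,0.03,-0.1,0,0],[0,0,0,-0.1,0,0]]
  ]
}}

```text
clock: 12.6
position: [0.5978, -0.0266, 0.1736]
ee_rot: [0.142, 0.99, 0.009, 0.001]
ft_force: [-1.7, -3.3, 8.8]
grip_width: 0.319
```

>>> {"fn": "servo_tool", "kwargs": {
  "motion": [
    [[0,0,0,0,0,0],[0,0,0,0,0,0],[0,0,0,0,0,0],[0,0,0,0,0,0]]
  ],
  "jaw": 60
}}

```text
clock: 13.0
position: [0.5977, -0.027, 0.1722]
ee_rot: [0.142, 0.99, 0.009, 0.001]
ft_force: [-0.3, 1.2, 0.0]
grip_width: 0.762
```

>>> {"fn": "servo_tool", "kwargs": {
  "motion": [
    [[0,0,-0.2,0,0,0],[0,0,-0.6,0,0,0],[0,0,-0.9,0,0,0],[0,0,-0.9,0,0,0]]
  ]
}}

```text
clock: 13.4
position: [0.5954, -0.0294, 0.3017]
ee_rot: [0.141, 0.99, 0.009, -0.005]
ft_force: [1.5, -0.9, 0.1]
grip_width: 0.767
```

```bash
python3 -c "
from h import *
to([.55,-.18,.30],-106.4)
c=snap('scene','pics/s12.png'); crop(c,290,140,410,230,6,'pics/s12c.png')
import pickle; pickle.dump(c,open('s12.pkl','wb'))
"
```

```text
t 13.4 pos [ 0.5954 -0.0294  0.3017] yaw 163.74 zaxis [-0.0064  0.0198 -0.9998] F [ 1.5 -0.9  0.1] w 0.767 q [ 0.81  0.62 -1.13  1.62  0.56  1.28  2.45]
shift units [ 0.03 -3.15 -0.02] turn units [  0.26   0.05 -17.97] final-frame shift [3.15 0.02 0.03]
```

View pics/s12c.png

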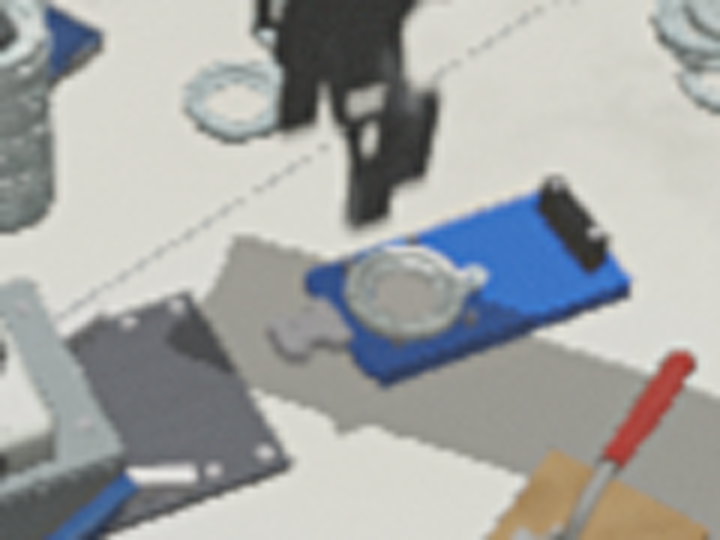

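```bash
python3 -c "
from h import *
import pickle
c=pickle.load(open('s12.pkl','rb')); crop(c,330,160,400,210,11,'pics/s12d.png')
for x,y in [(-.078,0),(-.078,.028),(-.078,-.028)]:
  pass
"
```

```text
(no output)
```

View pics/s12d.png

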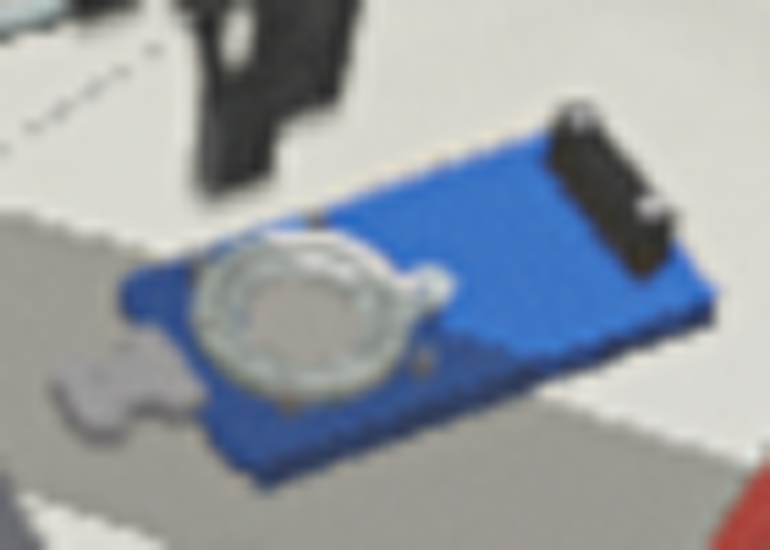

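```bash
python3 -c "
from h import *
import pickle
c=pickle.load(open('s12.pkl','rb'))
S=lambda u,v,z: pt(c,330+(u+.5)/11-.5,160+(v+.5)/11-.5,z)
a,b=S(580,122,.040),S(652,203,.040); print(a,b,(a+b)/2,np.linalg.norm(a-b))
for p in [(712,290),(268,478),(540,372),(70,425),(55,380),(125,290),(205,400)]: print(p,S(*p,.015))
print('ring',S(305,315,.025))
"
```

```text
[ 0.573  -0.1808  0.04  ] [ 0.5371 -0.1722  0.04  ] [ 0.55505 -0.1765   0.04   ] 0.03691571481090397
(712, 290) [ 0.5158 -0.1797  0.015 ]
(268, 478) [ 0.5502 -0.0324  0.015 ]
(540, 372) [ 0.5271 -0.1186  0.015 ]
(70, 425) [ 0.6008 -0.004   0.015 ]
(55, 380) [ 0.6159 -0.0122  0.015 ]
(125, 290) [ 0.628  -0.0511  0.015 ]
(205, 400) [ 0.5824 -0.0392  0.015 ]
ring [ 0.5809 -0.0766  0.025 ]
```

>>> {"fn": "servo_tool", "kwargs": {
  "motion": [
    [[0,-0.2,0,0.1,0,0.6],[-0.02,-0.25,0,0.1,0,1],[-0.05,-0.25,0,0,0,1],[-0.07,-0.25,0,0,0,1],[-0.09,-0.23,0,0,0,1],[-0.11,-0.23,0,0,0,1],[-0.13,-0.2,0,0,0,1],[-0.15,-0.2,0,0,0,1],[-0.17,-0.18,0,0,0,1],[-0.18,-0.16,0,0,0,1],[-0.2,-0.13,0,0,0,1],[-0.2,-0.11,0,0,0,1]]
  ]
}}

```text
clock: 14.65
position: [0.5579, -0.1789, 0.3082]
ee_rot: [0.628, 0.778, -0.003, -0.003]
ft_force: [-0.3, 0.4, 0.4]
grip_width: 0.762
```

```bash
python3 -c "
from h import *
to([.5545,-.1772,.25],73.8)
"
```

```text
t 14.65 pos [ 0.5579 -0.1789  0.3082] yaw 102.19 zaxis [-0.008  -0.0018 -1.    ] F [-0.3  0.4  0.4] w 0.762 q [ 0.95  0.48 -0.92  1.65  0.4   1.22  1.73]
shift units [ 0.05 -0.05  1.16] turn units [-0.09  0.02  5.68] final-frame shift [ 0.01 -0.07  1.16]
```

>>> {"fn": "servo_tool", "kwargs": {
  "motion": [
    [[0,-0.05,0.1,-0.1,0,1],[0,0,0.2,0,0,1],[0,0,0.3,0,0,1],[0,0,0.3,0,0,1],[0,0,0.2,0,0,1],[0,0,0.1,0,0,0.6],[0,0,0,0,0,0]]
  ]
}}

```text
clock: 15.35
position: [0.5508, -0.1861, 0.2424]
ee_rot: [0.811, 0.586, -0.004, -0.001]
ft_force: [0.3, 0.2, -0.5]
grip_width: 0.765
```

```bash
python3 -c "
from h import *
to([.5545,-.1772,.195],73.8)
c=snap('scene','pics/s13.png'); crop(c,310,130,410,220,7,'pics/s13c.png')
"
```

```text
t 15.35 pos [ 0.5508 -0.1861  0.2424] yaw 71.7 zaxis [-0.0066 -0.0029 -1.    ] F [ 0.3  0.2 -0.5] w 0.765 q [ 0.87  0.5  -0.78  1.72  0.4   1.09  1.21]
shift units [0.2  0.02 0.95] turn units [-0.06  0.05 -0.42] final-frame shift [0.19 0.02 0.95]
```

View pics/s13c.png

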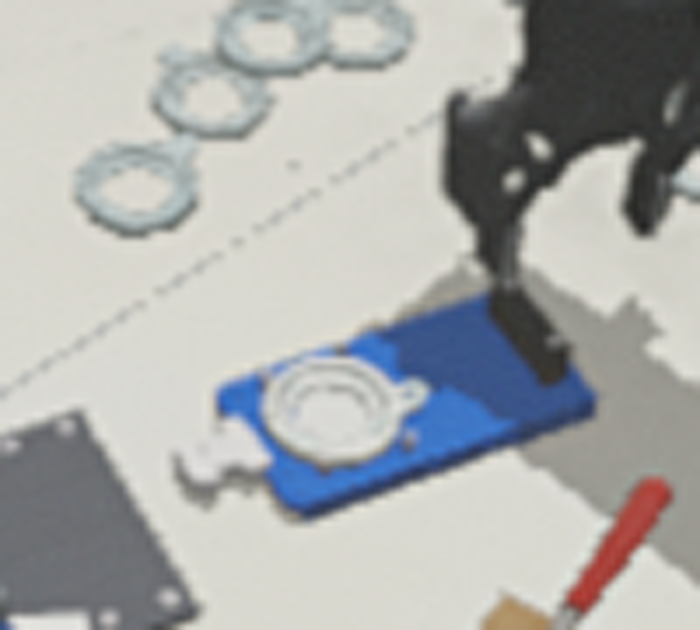

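>>> {"fn": "servo_tool", "kwargs": {
  "motion": [
    [[0.2,0.02,0,-0.1,0.05,-0.4],[0,0,0.2,0,0,0],[0,0,0.3,0,0,0],[0,0,0.2,0,0,0],[0,0,0,0,0,0]]
  ]
}}

```text
clock: 15.9
position: [0.5553, -0.1763, 0.2051]
ee_rot: [0.798, 0.603, 0.001, 0.002]
ft_force: [-0.4, 0.4, 0.3]
grip_width: 0.762
```

```bash
python3 -c "
from h import *
to([.5545,-.1772,.193],73.8)
c=snap('scene','pics/s14.png'); crop(c,310,130,410,220,7,'pics/s14c.png')
"
```

```text
t 15.9 pos [ 0.5553 -0.1763  0.2051] yaw 74.15 zaxis [ 0.0047 -0.0016 -1.    ] F [-0.4  0.4  0.3] w 0.762 q [ 0.84  0.55 -0.76  1.75  0.44  1.02  1.21]
shift units [-0.02 -0.01  0.24] turn units [0.06 0.   0.07] final-frame shift [-0.02 -0.01  0.24]
```

View pics/s14c.png

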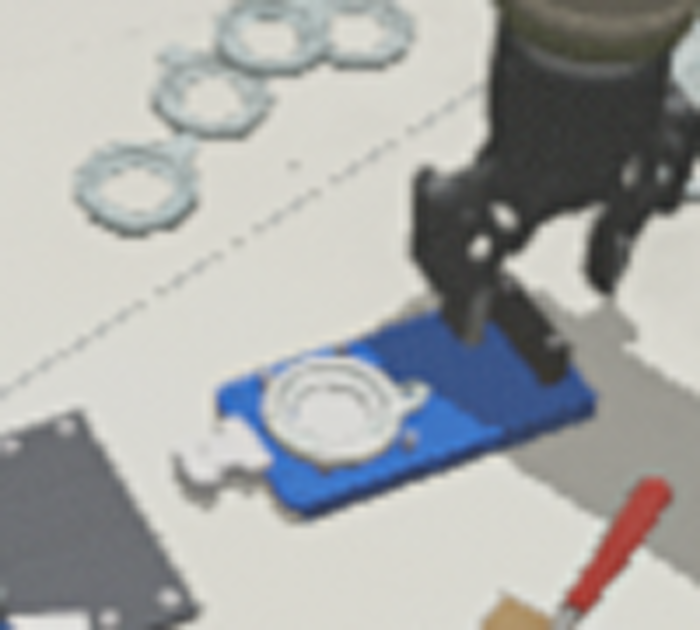

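>>> {"fn": "servo_tool", "kwargs": {
  "motion": [
    [[0,0,0.12,0.06,0,0],[0,0,0.12,0,0,0],[0,0,0,0,0,0]]
  ]
}}

```text
clock: 16.25
position: [0.5557, -0.1765, 0.193]
ee_rot: [0.798, 0.603, 0.0, 0.0]
ft_force: [0.1, -0.0, -0.7]
grip_width: 0.764
```

>>> {"fn": "servo_tool", "kwargs": {
  "motion": [
    [[0,0,0,0,0,0],[0,0,0,0,0,0],[0,0,0,0,0,0],[0,0,0,0,0,0],[0,0,0,0,0,0],[0,0,0,0,0,0],[0,0,0,0,0,0]]
  ],
  "jaw": 255,
  "force": 100
}}

```text
clock: 16.95
position: [0.556, -0.1766, 0.1939]
ee_rot: [0.798, 0.603, 0.0, 0.001]
ft_force: [0.4, -0.6, -1.0]
grip_width: 0.135
```

```bash
python3 -c "
from h import *
to([.5545,-.1772,.193],73.8)
c=snap('scene','pics/s15.png'); crop(c,310,130,410,220,7,'pics/s15c.png')
"
```

```text
t 16.95 pos [ 0.556  -0.1766  0.1939] yaw 74.11 zaxis [ 1.5e-03 -7.0e-04 -1.0e+00] F [ 0.4 -0.6 -1. ] w 0.135 q [ 0.83  0.57 -0.76  1.75  0.46  1.    1.2 ]
shift units [-0.02 -0.03  0.02] turn units [0.02 0.   0.06] final-frame shift [-0.02 -0.03  0.02]
```

View pics/s15c.png

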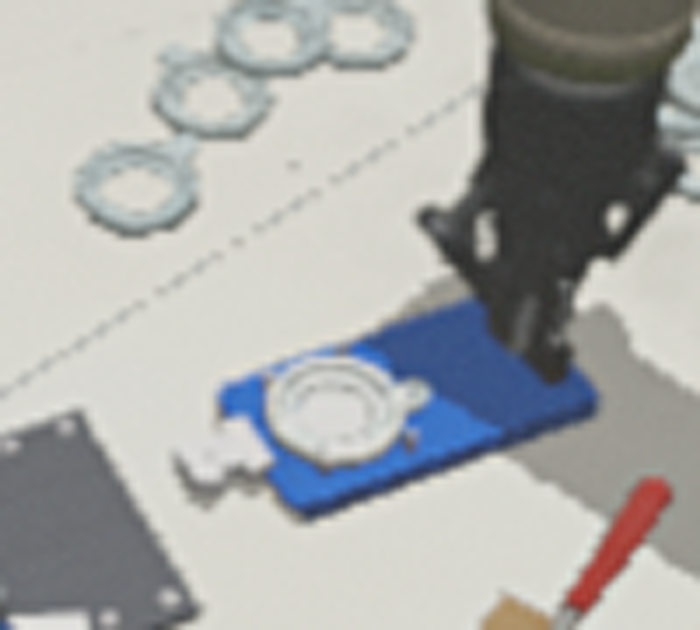

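>>> {"fn": "servo_tool", "kwargs": {
  "motion": [
    [[0,0,-0.15,0,0,0],[0,0,-0.15,0,0,0.1],[0,0,-0.1,0,0,0],[0.2,0,0,0,0,0],[0.4,0,0,0,0,0],[0.4,0,0,0,0,0],[0.2,0,0,0,0,0],[0,0,0,0,0,0]]
  ]
}}

```text
clock: 17.8
position: [0.5732, -0.1156, 0.2156]
ee_rot: [0.801, 0.599, -0.0, 0.0]
ft_force: [-0.4, -0.4, -4.8]
grip_width: 0.139
```

```bash
python3 -c "
from h import *
import pickle
to([.5545,-.1772,.207],73.6)
c=snap('scene','pics/s16.png'); crop(c,300,150,390,230,8,'pics/s16c.png'); pickle.dump(c,open('s16.pkl','wb'))
c=snap('top','pics/t16.png'); crop(c,300,170,400,240,8,'pics/t16c.png'); pickle.dump(c,open('t16.pkl','wb'))
"
```

```text
t 17.8 pos [ 0.5732 -0.1156  0.2156] yaw 73.55 zaxis [ 2.e-04 -1.e-03 -1.e+00] F [-0.4 -0.4 -4.8] w 0.139 q [ 0.74  0.55 -0.78  1.73  0.44  1.04  1.09]
shift units [-1.29 -0.01  0.17] turn units [ 0.01  0.01 -0.01] final-frame shift [-1.29 -0.01  0.17]
```

View pics/s16c.png

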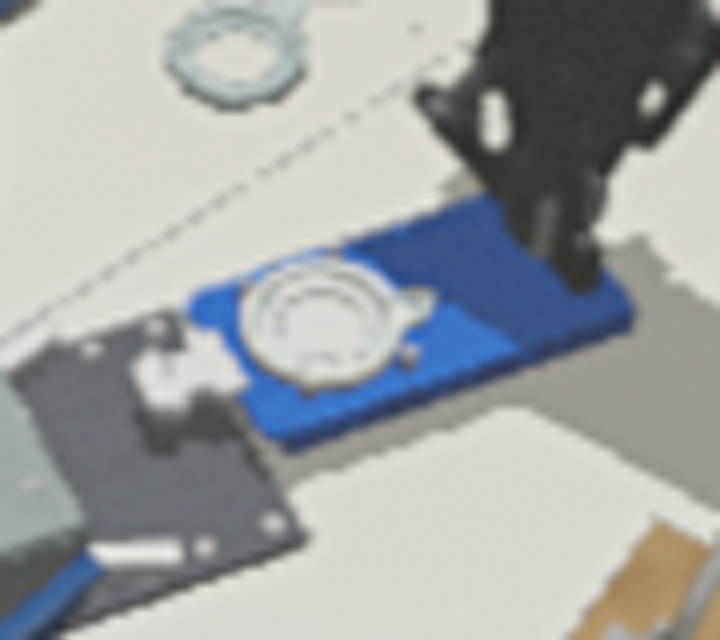

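View pics/t16c.png

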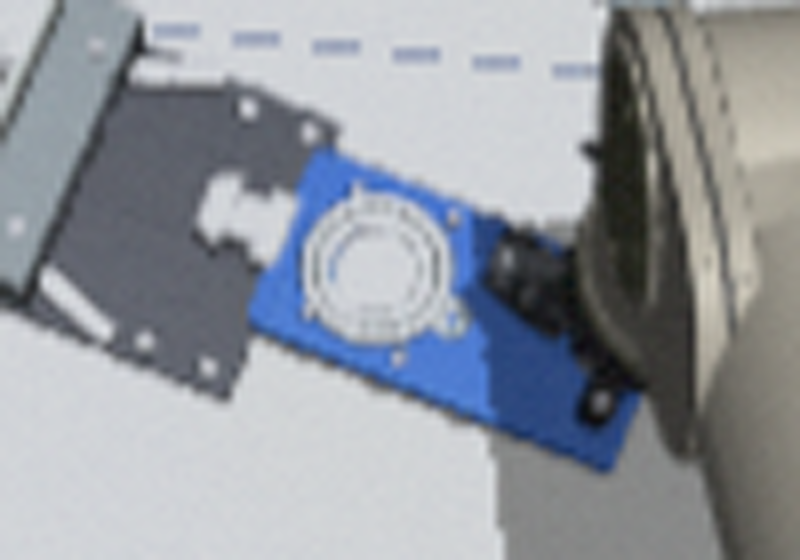

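```bash
python3 -c "
from h import *
import pickle
s=pickle.load(open('s16.pkl','rb'));t=pickle.load(open('t16.pkl','rb'))
S=lambda u,v,z: pt(s,300+(u+.5)/8-.5,150+(v+.5)/8-.5,z)
T=lambda u,v,z: pt(t,300+(u+.5)/8-.5,170+(v+.5)/8-.5,z)
r=np.radians(73.6);U=np.array([np.cos(r),np.sin(r)]);V=np.array([-U[1],U[0]])
def f(n,p): print(n,p[:2],'u,v',(p[:2]@U).round(4),(p[:2]@V).round(4))
z=.0367
for n,p in [('noseL',(252,325)),('noseR',(318,150)),('L mid',(430,400)),('heelL',(610,471)),('Rmid',(470,208)),('tongue tipmid',(210,208))]: f('T '+n,T(*p,z if n[0]!='t' else .041))
for n,p in [('noseL',(280,440)),('Lmid',(450,378)),('heelL',(630,315)),('noseR',(190,300)),('Rmid',(350,240)),('R2',(480,195))]: f('S '+n,S(*p,z))
for n,p in [('apron y+',(230,400)),('apron y-',(338,128)),('apron edge y+',(10,305)),('screwL1',(145,340)),('screwL2',(209,367)),('screwR1',(247,108)),('screwR2',(311,132))]: f('T '+n,T(*p,.008))
for n,p in [('apron y+',(308,540)),('apron y-',(180,308)),('screwL1',(205,546)),('screwL2',(273,523)),('screwR1',(92,350)),('screwR2',(157,327))]: f('S '+n,S(*p,.008))
"
```

```text
T noseL [0.574  0.0303] u,v 0.1911 -0.5421
T noseR [0.6491 0.0106] u,v 0.1934 -0.6197
T L mid [ 0.551  -0.0439] u,v 0.1135 -0.541
T heelL [ 0.53  -0.118] u,v 0.0364 -0.5418
T Rmid [ 0.6315 -0.0533] u,v 0.1272 -0.6209
T tongue tipmid [0.6194 0.052 ] u,v 0.2248 -0.5795
S noseL [0.572  0.0292] u,v 0.1895 -0.5405
S Lmid [ 0.552  -0.0401] u,v 0.1174 -0.5409
S heelL [ 0.529  -0.1153] u,v 0.0387 -0.54
S noseR [0.6467 0.0078] u,v 0.1901 -0.6182
S Rmid [ 0.629  -0.0611] u,v 0.119 -0.6207
S R2 [ 0.6127 -0.1175] u,v 0.0603 -0.6209
T apron y+ [0.547  0.0358] u,v 0.1888 -0.5146
T apron y- [0.6665 0.0022] u,v 0.1903 -0.6388
T apron edge y+ [0.577  0.1304] u,v 0.288 -0.5167
T screwL1 [0.5682 0.0732] u,v 0.2306 -0.5244
T screwL2 [0.5598 0.0457] u,v 0.2019 -0.5241
T screwR1 [0.6711 0.041 ] u,v 0.2288 -0.6322
T screwR2 [0.6636 0.0133] u,v 0.2001 -0.6328
S apron y+ [0.5462 0.0375] u,v 0.1902 -0.5134
S apron y- [ 0.6653 -0.0039] u,v 0.1841 -0.6393
S screwL1 [0.5695 0.0684] u,v 0.2264 -0.527
S screwL2 [0.5608 0.0419] u,v 0.1985 -0.5262
S screwR1 [0.6714 0.0371] u,v 0.2252 -0.6336
S screwR2 [0.6637 0.0098] u,v 0.1968 -0.6339
```

>>> {"fn": "servo_tool", "kwargs": {
  "motion": [
    [[0.1,-0.07,0.1,0,0,0],[0.2,0,0.1,0,0,0],[0.3,0,0.04,0,0,0],[0.2,0,0,0,0,0],[0,0,0,0,0,0]]
  ]
}}

```text
clock: 18.4
position: [0.5814, -0.0779, 0.2021]
ee_rot: [0.803, 0.596, -0.001, 0.001]
ft_force: [0.3, 1.2, -2.0]
grip_width: 0.133
```

```bash
cat >> h.py <<'E'
def uv():
    r=np.radians(73.6);U=np.array([np.cos(r),np.sin(r)]);V=np.array([-U[1],U[0]]); p=status.get_obs()["position"]
    F=status.get_obs()["ft_force"]
    print("u,v",(p[:2]@U).round(4),(p[:2]@V).round(4),"z",p[2].round(4),"Fu,Fv",(F[:2]@U).round(1),(F[:2]@V).round(1),F[2].round(1))
E
python3 -c "
from h import *
import pickle
uv();to([.5545,-.1772,.203],73.5)
c=snap('scene','pics/s17.png'); crop(c,290,160,380,230,8,'pics/s17c.png'); pickle.dump(c,open('s17.pkl','wb'))
c=snap('top','pics/t17.png'); crop(c,300,170,400,240,8,'pics/t17c.png'); pickle.dump(c,open('t17.pkl','wb'))
"
```

```text
u,v 0.0894 -0.5797 z 0.2021 Fu,Fv 1.2 0.0 -2.0
t 18.4 pos [ 0.5814 -0.0779  0.2021] yaw 73.16 zaxis [-2.0e-04 -3.2e-03 -1.0e+00] F [ 0.3  1.2 -2. ] w 0.133 q [ 0.67  0.57 -0.77  1.73  0.46  1.03  1.  ]
shift units [-2.06  0.06 -0.01] turn units [ 0.01  0.04 -0.07] final-frame shift [-2.06  0.05 -0.02]
```

View pics/s17c.png

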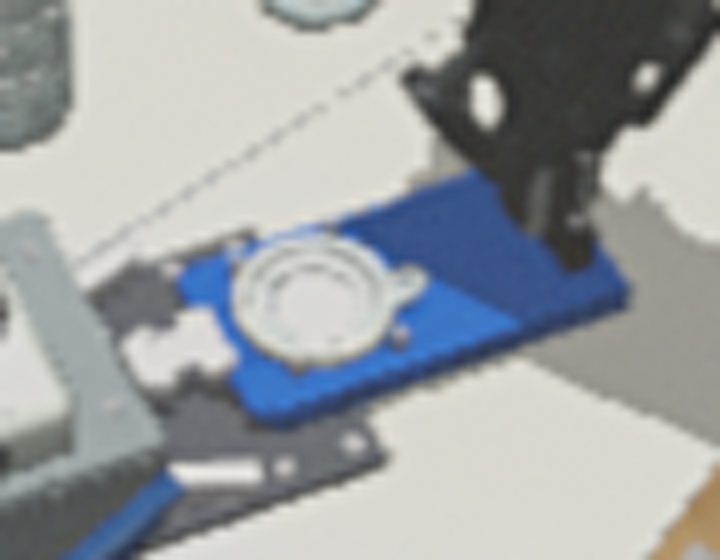

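View pics/t17c.png

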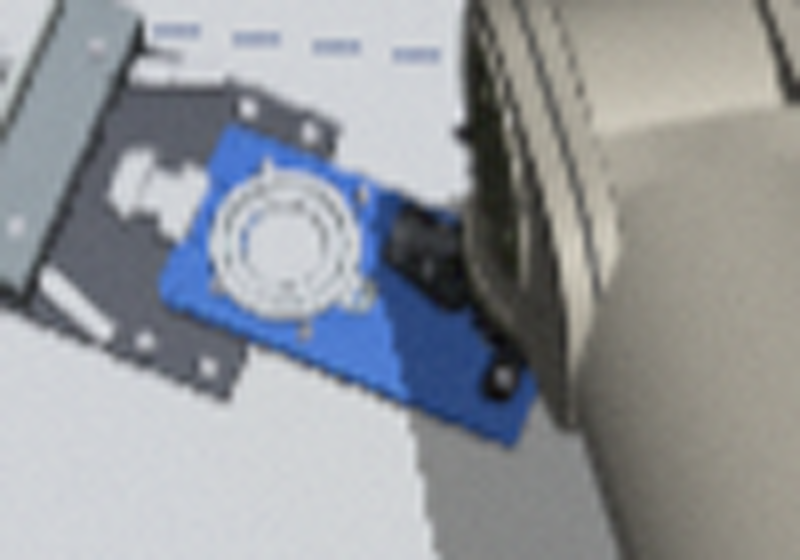

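>>> {"fn": "servo_tool", "kwargs": {
  "motion": [
    [[0.1,0,-0.01,0,0.03,-0.05],[0.2,0,0,0,0,0],[0.2,0,0,0,0,0],[0.2,0,0,0,0,0],[0.1,0,0,0,0,0],[0,0,0,0,0,0]]
  ]
}}

```text
clock: 19.1
position: [0.5934, -0.038, 0.2024]
ee_rot: [0.802, 0.597, -0.0, 0.001]
ft_force: [-0.6, -1.0, -2.2]
grip_width: 0.139
```

```bash
python3 -c "
from h import *
import pickle
uv();to([.5545,-.1772,.203],73.5)
c=snap('scene','pics/s18.png'); crop(c,290,160,380,230,8,'pics/s18c.png')
c=snap('top','pics/t18.png'); crop(c,290,160,380,230,8,'pics/t18c.png')
"
```

```text
u,v 0.1311 -0.58 z 0.2024 Fu,Fv -1.1 0.3 -2.2
t 19.1 pos [ 0.5934 -0.038   0.2024] yaw 73.34 zaxis [-1.0e-04 -1.4e-03 -1.0e+00] F [-0.6 -1.  -2.2] w 0.139 q [ 0.59  0.59 -0.78  1.71  0.47  1.04  0.94]
shift units [-2.89  0.05 -0.01] turn units [ 0.    0.02 -0.03] final-frame shift [-2.89  0.04 -0.01]
```

View pics/s18c.png

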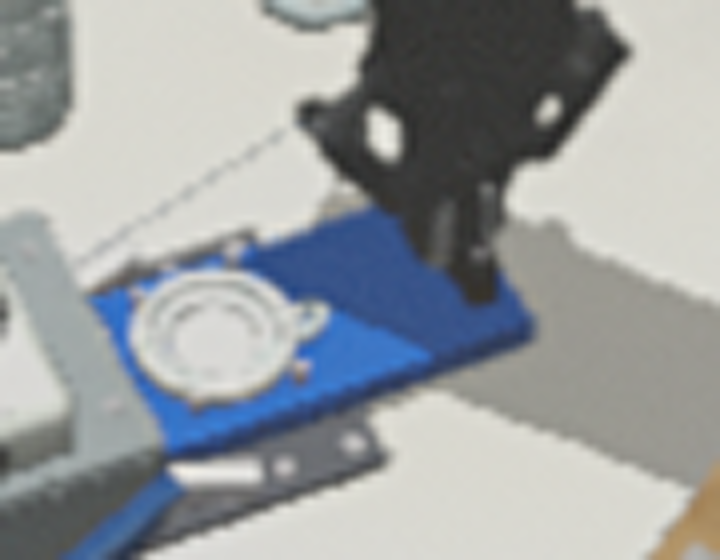

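View pics/t18c.png

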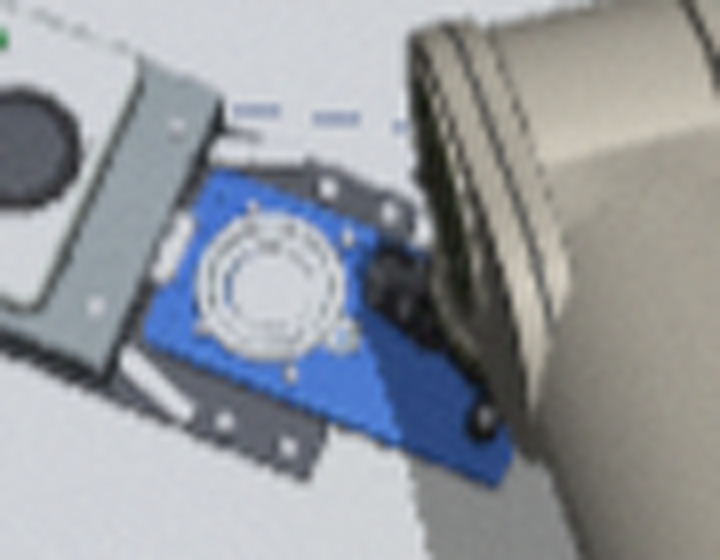

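>>> {"fn": "servo_tool", "kwargs": {
  "motion": [
    [[0.1,0,0,0,0,0],[0.1,0,0,0,0,0],[0.1,0,0,0,0,0],[0.1,0,0,0,0,0],[0.1,0,0,0,0,0]]
  ]
}}

```text
clock: 19.7
position: [0.6003, -0.0161, 0.2021]
ee_rot: [0.803, 0.595, -0.003, 0.001]
ft_force: [-2.8, -2.5, 0.6]
grip_width: 0.132
```

```bash
python3 -c "
from h import *
uv();to([.5545,-.1772,.203],73.5)"
```

```text
u,v 0.1541 -0.5804 z 0.2021 Fu,Fv -3.2 2.0 0.6
t 19.7 pos [ 0.6003 -0.0161  0.2021] yaw 73.09 zaxis [-0.0028 -0.0046 -1.    ] F [-2.8 -2.5  0.6] w 0.132 q [ 0.55  0.6  -0.77  1.69  0.48  1.05  0.89]
shift units [-3.35  0.06 -0.  ] turn units [-0.02  0.06 -0.08] final-frame shift [-3.35  0.04 -0.02]
```

>>> {"fn": "servo_tool", "kwargs": {
  "motion": [
    [[0.1,-0.02,-0.01,-0.02,0.06,-0.05],[0.12,0,0,0,0,0],[0.12,-0.01,0,0,0,0],[0.12,0,0,0,0,0],[0.12,0,0,0,0,0]]
  ]
}}

```text
clock: 20.2
position: [0.6079, 0.0159, 0.2023]
ee_rot: [0.802, 0.598, 0.001, -0.0]
ft_force: [-0.1, -0.1, -2.7]
grip_width: 0.141
```

```bash
python3 -c "
from h import *
uv();to([.5545,-.1772,.203],73.5)"
```

```text
u,v 0.1869 -0.5787 z 0.2023 Fu,Fv -0.1 0.1 -2.7
t 20.2 pos [0.6079 0.0159 0.2023] yaw 73.43 zaxis [ 0.0016  0.0022 -1.    ] F [-0.1 -0.1 -2.7] w 0.141 q [ 0.5   0.62 -0.78  1.68  0.48  1.05  0.85]
shift units [-4.01  0.08 -0.02] turn units [ 0.01 -0.03 -0.01] final-frame shift [-4.01  0.07 -0.01]
```

>>> {"fn": "servo_tool", "kwargs": {
  "motion": [
    [[0.08,0,0,0,0,0],[0.08,0,0,0,0,0],[0.08,0,0,0,0,0],[0.08,0,0,0,0,0]]
  ]
}}

```text
clock: 20.6
position: [0.6129, 0.0332, 0.2022]
ee_rot: [0.801, 0.598, 0.001, -0.001]
ft_force: [-0.3, -1.2, -3.2]
grip_width: 0.138
```

```bash
python3 -c "
from h import *
uv();to([.5545,-.1772,.203],73.5)"
```

```text
u,v 0.2049 -0.5786 z 0.2022 Fu,Fv -1.2 -0.0 -3.2
t 20.6 pos [0.6129 0.0332 0.2022] yaw 73.46 zaxis [ 0.0015  0.0026 -1.    ] F [-0.3 -1.2 -3.2] w 0.138 q [ 0.46  0.63 -0.78  1.66  0.49  1.06  0.82]
shift units [-4.37  0.08 -0.03] turn units [ 0.01 -0.03 -0.01] final-frame shift [-4.37  0.07 -0.02]
```

Now the latch zone, in small steps while watching the force.

>>> {"fn": "servo_tool", "kwargs": {
  "motion": [
    [[0.08,0,0,0,0,0],[0.08,0,0,0,0,0]]
  ]
}}

```text
clock: 20.8
position: [0.6156, 0.0406, 0.2023]
ee_rot: [0.802, 0.598, 0.001, -0.0]
ft_force: [1.4, -4.5, -2.6]
grip_width: 0.135
```

>>> {"fn": "servo_tool", "kwargs": {
  "motion": [
    [[0.08,0,0,0,0,0],[0.08,0,0,0,0,0]]
  ]
}}

```text
clock: 21.0
position: [0.6183, 0.0461, 0.2022]
ee_rot: [0.803, 0.596, -0.001, 0.001]
ft_force: [-5.7, -8.9, 0.6]
grip_width: 0.135
```

```bash
python3 -c "
from h import *
uv();to([.5545,-.1772,.203],73.5)"
```

```text
u,v 0.2188 -0.5801 z 0.2022 Fu,Fv -10.2 3.0 0.6
t 21.0 pos [0.6183 0.0461 0.2022] yaw 73.2 zaxis [ 7.0e-04 -2.8e-03 -1.0e+00] F [-5.7 -8.9  0.6] w 0.135 q [ 0.43  0.64 -0.77  1.64  0.5   1.07  0.79]
shift units [-4.64  0.07 -0.  ] turn units [ 0.02  0.03 -0.06] final-frame shift [-4.64  0.04 -0.02]
```

Latch resistance is about 10 N, as expected. I'll keep going.

>>> {"fn": "servo_tool", "kwargs": {
  "motion": [
    [[0.08,-0.01,0,0,0,-0.03],[0.08,0,0,0,0,0]]
  ]
}}

```text
clock: 21.2
position: [0.6201, 0.0513, 0.202]
ee_rot: [0.803, 0.596, -0.003, 0.002]
ft_force: [-4.9, -7.5, 3.1]
grip_width: 0.137
```

>>> {"fn": "servo_tool", "kwargs": {
  "motion": [
    [[0.06,0,0,0,0,0]]
  ]
}}

```text
clock: 21.3
position: [0.6209, 0.0534, 0.2021]
ee_rot: [0.803, 0.595, -0.004, 0.003]
ft_force: [-4.1, -5.5, 2.6]
grip_width: 0.14
```

```bash
python3 -c "
from h import *
uv();to([.5545,-.1772,.203],73.5)"
```

```text
u,v 0.2265 -0.5805 z 0.2021 Fu,Fv -6.4 2.4 2.6
t 21.3 pos [0.6209 0.0534 0.2021] yaw 73.07 zaxis [-0.0033 -0.0093 -1.    ] F [-4.1 -5.5  2.6] w 0.14 q [ 0.41  0.64 -0.77  1.63  0.5   1.08  0.78]
shift units [-4.8   0.07  0.03] turn units [-0.    0.11 -0.09] final-frame shift [-4.8   0.04 -0.02]
```

>>> {"fn": "servo_tool", "kwargs": {
  "motion": [
    [[0.06,-0.01,0,0,0.05,-0.05]]
  ]
}}

```text
clock: 21.4
position: [0.6215, 0.056, 0.2024]
ee_rot: [0.803, 0.597, -0.003, 0.002]
ft_force: [0.4, -1.4, -1.3]
grip_width: 0.135
```

>>> {"fn": "servo_tool", "kwargs": {
  "motion": [
    [[0.06,0,0,0,0.03,0]]
  ]
}}

```text
clock: 21.5
position: [0.622, 0.0572, 0.2021]
ee_rot: [0.803, 0.596, -0.003, 0.002]
ft_force: [-7.8, -15.6, 3.6]
grip_width: 0.132
```

```bash
python3 -c "
from h import *
uv();to([.5545,-.1772,.203],73.5)"
```

```text
u,v 0.2305 -0.5806 z 0.2021 Fu,Fv -17.1 3.1 3.6
t 21.5 pos [0.622  0.0572 0.2021] yaw 73.19 zaxis [-0.0035 -0.0069 -1.    ] F [ -7.8 -15.6   3.6] w 0.132 q [ 0.41  0.65 -0.77  1.63  0.5   1.08  0.77]
shift units [-4.88  0.06  0.02] turn units [-0.02  0.09 -0.06] final-frame shift [-4.88  0.04 -0.02]
```

>>> {"fn": "servo_tool", "kwargs": {
  "motion": [
    [[0.04,0,0,0,0,0]]
  ]
}}

```text
clock: 21.6
position: [0.6224, 0.0576, 0.202]
ee_rot: [0.803, 0.596, -0.005, 0.002]
ft_force: [-5.8, -9.2, 4.3]
grip_width: 0.135
```

```bash
python3 -c "
from h import *
uv()"
```

```text
u,v 0.231 -0.5808 z 0.202 Fu,Fv -10.5 3.0 4.3
```

>>> {"fn": "servo_tool", "kwargs": {
  "motion": [
    [[0,0,0,0,0,0],[0,0,0,0,0,0]]
  ]
}}

```text
clock: 21.8
position: [0.6224, 0.0576, 0.2024]
ee_rot: [0.803, 0.595, -0.005, 0.002]
ft_force: [-2.7, -3.1, 0.3]
grip_width: 0.138
```

```bash
python3 -c "
from h import *
uv();to([.5545,-.1772,.203],73.5)
import pickle
c=snap('scene','pics/s19.png'); crop(c,270,160,370,230,8,'pics/s19c.png');pickle.dump(c,open('s19.pkl','wb'))
c=snap('top','pics/t19.png'); crop(c,290,160,380,230,8,'pics/t19c.png');pickle.dump(c,open('t19.pkl','wb'))
"
```

```text
u,v 0.231 -0.5808 z 0.2024 Fu,Fv -3.7 1.7 0.3
t 21.8 pos [0.6224 0.0576 0.2024] yaw 73.09 zaxis [-0.0058 -0.0103 -0.9999] F [-2.7 -3.1  0.3] w 0.138 q [ 0.41  0.65 -0.77  1.62  0.5   1.08  0.77]
shift units [-4.89  0.07  0.05] turn units [-0.03  0.13 -0.08] final-frame shift [-4.89  0.03 -0.01]
```

View pics/s19c.png

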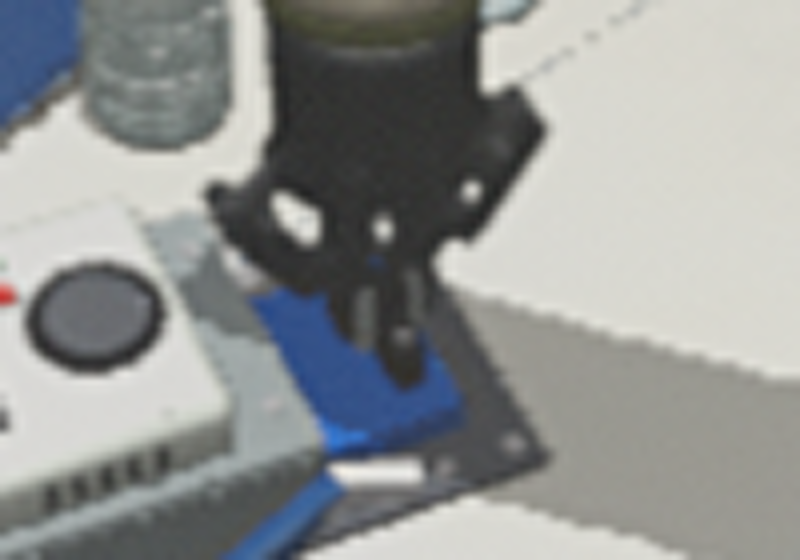

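View pics/t19c.png

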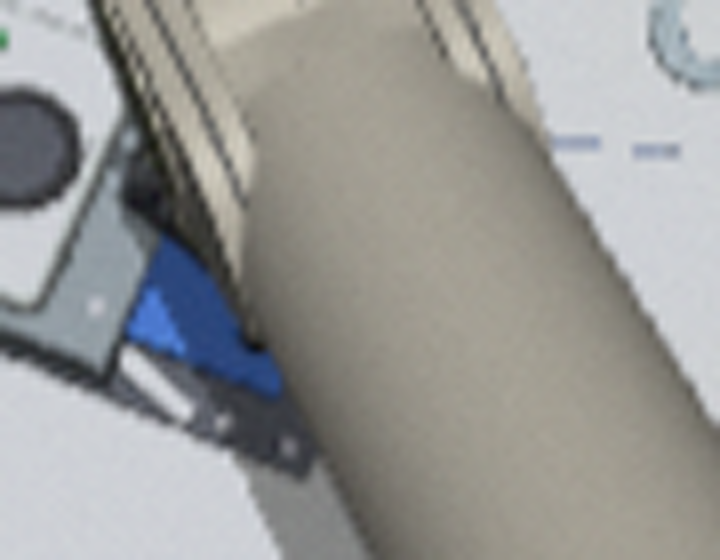

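```bash
python3 -c "
from h import *
import pickle
s=pickle.load(open('s19.pkl','rb'));t=pickle.load(open('t19.pkl','rb'))
crop(s,300,190,345,225,16,'pics/s19d.png')
r=np.radians(73.6);U=np.array([np.cos(r),np.sin(r)]);V=np.array([-U[1],U[0]])
for p in [(462,412),(440,345)]:
  q=pt(s,270+(p[0]+.5)/8-.5,160+(p[1]+.5)/8-.5,.023);print(q,q[:2]@U,q[:2]@V)
q=pt(t,290+(285)/8-.5,160+(393)/8-.5,.023);print('top',q,q[:2]@U,q[:2]@V)
q=pt(s,270+(550)/8-.5,160+(455)/8-.5,.008);print('apron',q,q[:2]@U,q[:2]@V)
"
```

```text
[0.5758 0.0546 0.023 ] 0.21495075386001541 -0.5369571429965441
[0.6054 0.0391 0.023 ] 0.2084386943771937 -0.5697291292239943
top [0.5796 0.0499 0.023 ] 0.2115148757156801 -0.5419295409469579
apron [0.5477 0.0353 0.008 ] 0.18850219921410746 -0.5154496104290359
```

View pics/s19d.png

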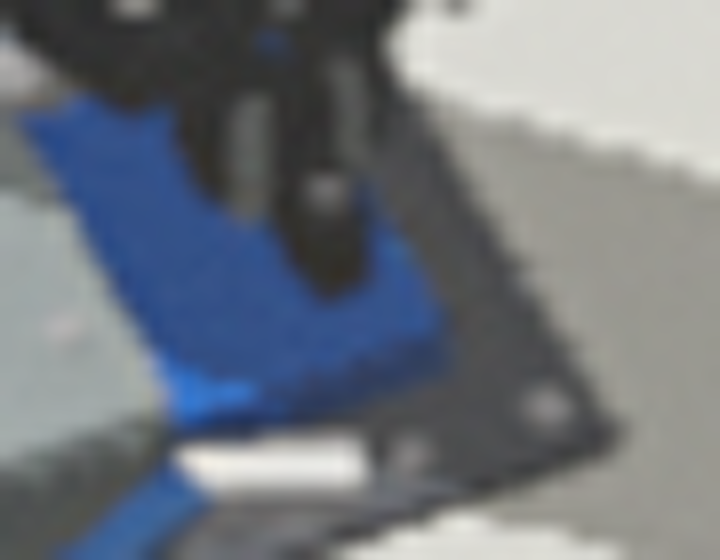

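>>> {"fn": "servo_tool", "kwargs": {
  "motion": [
    [[0.07,-0.02,0,-0.03,0.1,-0.05]]
  ]
}}

```text
clock: 22.0
position: [0.622, 0.0578, 0.2019]
ee_rot: [0.803, 0.596, -0.004, 0.003]
ft_force: [-15.4, -28.4, 16.3]
grip_width: 0.136
```

```bash
python3 -c "
from h import *
uv();to([.5545,-.1772,.203],73.5)"
```

```text
u,v 0.2311 -0.5804 z 0.2019 Fu,Fv -31.6 6.8 16.3
t 22.0 pos [0.622  0.0578 0.2019] yaw 73.19 zaxis [-0.0042 -0.0094 -0.9999] F [-15.4 -28.4  16.3] w 0.136 q [ 0.41  0.65 -0.77  1.63  0.51  1.08  0.77]
shift units [-4.89  0.07  0.03] turn units [-0.02  0.12 -0.06] final-frame shift [-4.89  0.04 -0.02]
```

>>> {"fn": "servo_tool", "kwargs": {
  "motion": [
    [[0.07,0,0,0,0,0]]
  ]
}}

```text
clock: 22.1
position: [0.6226, 0.0584, 0.2019]
ee_rot: [0.804, 0.595, -0.007, 0.004]
ft_force: [-11.8, -10.9, 13.2]
grip_width: 0.138
```

```bash
python3 -c "
from h import *
uv();to([.5545,-.1772,.203],73.5)"
```

```text
u,v 0.2318 -0.5807 z 0.2019 Fu,Fv -13.8 8.2 13.2
t 22.1 pos [0.6226 0.0584 0.2019] yaw 73.04 zaxis [-0.0073 -0.0142 -0.9999] F [-11.8 -10.9  13.2] w 0.138 q [ 0.4   0.65 -0.76  1.62  0.51  1.09  0.77]
shift units [-4.9   0.07  0.05] turn units [-0.03  0.18 -0.09] final-frame shift [-4.9   0.03 -0.02]
```

>>> {"fn": "servo_tool", "kwargs": {
  "motion": [
    [[-0.02,0,0,0,0,0],[0,0,0,0,0,0]]
  ]
}}

```text
clock: 22.3
position: [0.6226, 0.058, 0.2027]
ee_rot: [0.804, 0.595, -0.006, 0.004]
ft_force: [-1.0, -1.6, 0.6]
grip_width: 0.133
```

>>> {"fn": "servo_tool", "kwargs": {
  "motion": [
    [[0,0,0,0,0,0],[0,0,0,0,0,0],[0,0,0,0,0,0],[0,0,0,0,0,0],[0,0,0,0,0,0]]
  ],
  "jaw": 150
}}

```text
clock: 22.8
position: [0.6229, 0.0601, 0.2029]
ee_rot: [0.803, 0.596, -0.005, 0.003]
ft_force: [-0.2, -0.4, -0.1]
grip_width: 0.411
```

```bash
python3 -c "
from h import *
uv();to([.622,.056,.203],73.3)
c=snap('scene','pics/s20.png'); crop(c,270,160,370,230,8,'pics/s20c.png')"
```

```text
u,v 0.2335 -0.5806 z 0.2029 Fu,Fv -0.4 0.1 -0.1
t 22.8 pos [0.6229 0.0601 0.2029] yaw 73.16 zaxis [-0.0038 -0.0101 -0.9999] F [-0.2 -0.4 -0.1] w 0.411 q [ 0.4   0.65 -0.77  1.62  0.51  1.08  0.77]
shift units [-0.08  0.01 -0.  ] turn units [-0.01  0.12 -0.03] final-frame shift [-0.08  0.01 -0.  ]
```

View pics/s20c.png

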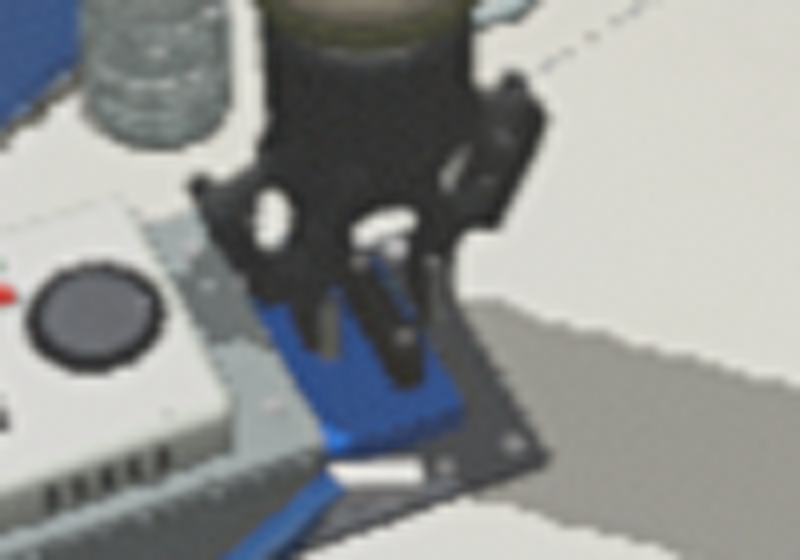

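>>> {"fn": "servo_tool", "kwargs": {
  "motion": [
    [[-0.04,0,-0.2,0,0,0],[0,0,-0.4,0,0.05,0],[0,0,-0.6,0,0.05,0],[0,0,-0.8,0,0,0],[-0.2,0,-0.8,0,0,0],[-0.6,0,-0.5,0,0,0],[-1,0,0,0,0,0],[-1,0,0,0,0,0],[-1,0,0,0,0,0],[-0.5,0,0,0,0,0],[0,0,0,0,0,0]]
  ]
}}

```text
clock: 23.95
position: [0.5577, -0.1501, 0.3921]
ee_rot: [0.801, 0.599, 0.004, 0.005]
ft_force: [0.5, 0.5, 0.0]
grip_width: 0.409
```

```bash
python3 -c "
from h import *
uv()
import pickle
c=snap('scene','pics/s21.png'); crop(c,240,150,360,240,6,'pics/s21c.png');pickle.dump(c,open('s21.pkl','wb'))
c=snap('top','pics/t21.png'); crop(c,250,130,370,235,6,'pics/t21c.png');pickle.dump(c,open('t21.pkl','wb'))"
```

```text
u,v 0.0135 -0.5774 z 0.3921 Fu,Fv 0.6 -0.4 0.0
```

View pics/s21c.png

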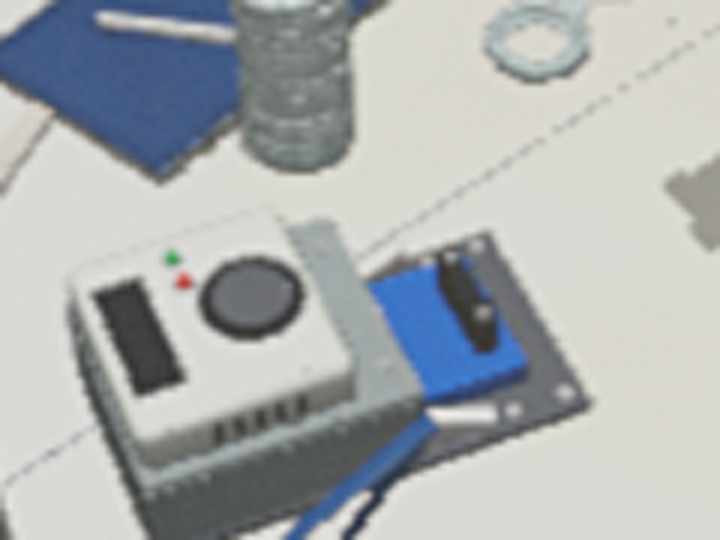

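View pics/t21c.png

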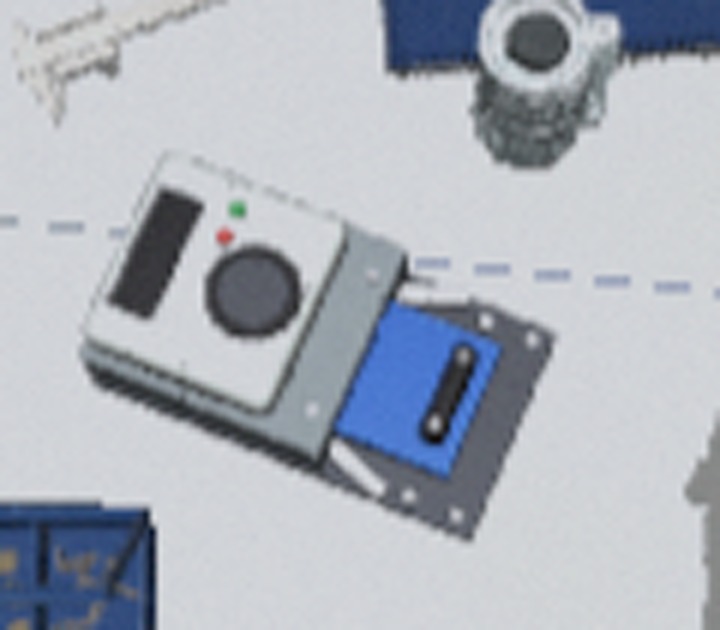

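View pics/t21.png

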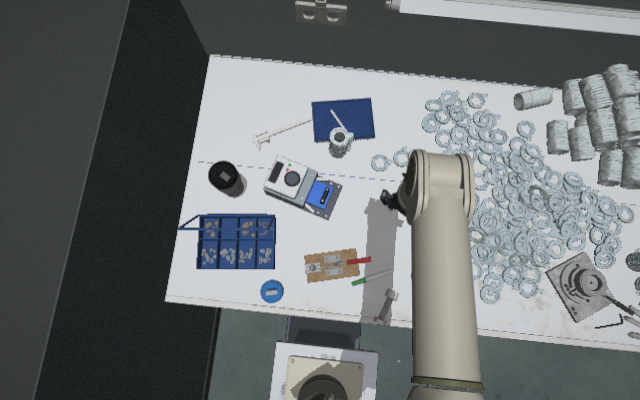

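```bash
python3 -c "
from h import *
import pickle
s=pickle.load(open('s21.pkl','rb'));t=pickle.load(open('t21.pkl','rb'))
r=np.radians(73.6);U=np.array([np.cos(r),np.sin(r)]);V=np.array([-U[1],U[0]])
T=lambda u,v,z: pt(t,250+(u+.5)/6-.5,130+(v+.5)/6-.5,z)
S=lambda u,v,z: pt(s,240+(u+.5)/6-.5,150+(v+.5)/6-.5,z)
def f(n,p): print(n,(p[:2]@U).round(4),(p[:2]@V).round(4))
f('gripT',T(449,390,.048));f('heelR',T(500,347,.023));f('heelL',T(450,474,.023));f('apR',T(554,334,.008));f('apL',T(472,540,.008))
f('gripS',S(466,285,.048));f('heelL',S(526,355,.023));f('apL S',S(592,403,.008));f('apR',S(490,233,.008))
f('paint',pt(s,447,180,.09)) 
"; python3 -c "
import sys;sys.path.insert(0,'.')
from h import *
import pickle
a=pickle.load(open('scene0.pkl','rb'))['color'].astype(int);b=pickle.load(open('s21.pkl','rb'))['color'].astype(int)
d=abs(a-b).sum(2)
for n,(x0,y0,x1,y1) in dict(stack=(272,132,305,182),paint=(430,172,458,205),flask=(200,210,248,276)).items(): print(n,d[y0:y1,x0:x1].mean().round(1),(d[y0:y1,x0:x1]>60).sum())
"
```

```text
gripT 0.2297 -0.5793
heelR 0.2147 -0.6178
heelL 0.2132 -0.5413
apR 0.1903 -0.6399
apL 0.1889 -0.5145
gripS 0.2282 -0.58
heelL 0.2113 -0.545
apL S 0.1892 -0.5142
apR 0.1871 -0.6391
paint -0.1355 -0.4466
stack 11.6 0
paint 10.8 0
flask 13.6 62
```

```bash
python3 -c "
from h import *
import pickle
a=pickle.load(open('scene0.pkl','rb'))['color'];b=pickle.load(open('s21.pkl','rb'))['color']
cv2.imwrite('pics/fl.png',cv2.resize(np.hstack([a[205:280,190:255],b[205:280,190:255]])[:,:,::-1],None,fx=5,fy=5))"
```

```text
(no output)
```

View pics/fl.png

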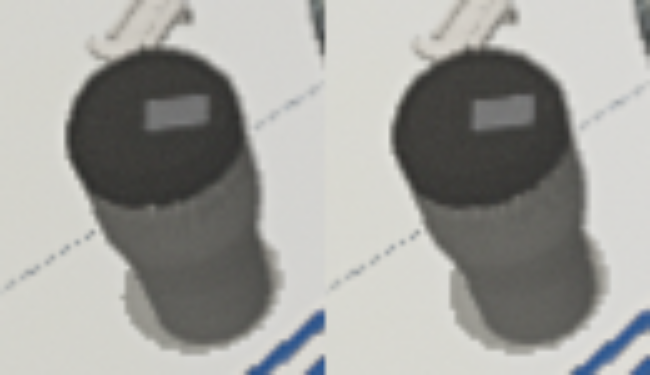

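The flask looks the same in both pictures, so I'm handing in.

```bash
python3 -c "
from h import *
print(order.hand_in())"
```

```text
the job is handed in; nothing more can be done
None
```

The tray is turned round and home in the checker, tongue first and past the latch. I handed the job in at about 24 s of the 61 s allowed.

**What I did:** I drew the tray out by its tongue, lifted it and turned it 180°. I set it down on the bench, took it again by the black grip, and slid it into the guides in small steps.

**Checks at the end:**
- **Latch:** it resisted with about 10 N, the force then fell to about 1 N as it snapped in, and after that came the rigid stop.
- **Stop:** a last press reached about 32 N with almost no further travel, so the tray is against the stop.
- **Position:** the heel lies about 24 mm inside the apron's outer edge in the top picture, against 25 mm expected. The grip is within 1–2 mm of its home position.
- **Bystanders:** the ring stack and paint bottle show no change in the before and after pictures. The flask showed slight pixel differences, but side by side it is in the same place.

**Not as clean:**
- **Fingertip contact:** while setting the tray down, the fingertips touched the bench before the tray did. The wrist force showed about 74 N along z (about 82 N in all) for a moment. That is under the 120 N wrist limit, but I can't rule out that it counts as pressing with over 40 N. I backed off, and the nose then dropped about 2–3 mm on release.
- **Ring:** it was in its nest in every picture until the tray went under the roof. It can't be seen now, so its final position is inferred.

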